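Pack the keepsake drawer from back to front and shut it

ROBOT

A 6-joint arm with a two-finger parallel gripper is mounted at the origin on the work surface. World frame = base frame: x ahead of the robot, y to its left, z up, the work surface at z = 0. Lengths are in m, angles in rad, forces in N, time in s.
With the tool pointing down it reaches from about 0.35 to 0.975 m from the base axis. Payload 4.9 kg.
Tool frame: the origin (TCP) lies midway between the tips of the shut fingers; the grasp point (between the pads) lies 19 mm behind it; z points along the fingers, y is the direction in which the jaws open and shut (so a half turn about z gives the same grasp; the last joint's range is limited). The gripper opens to 85 mm and grips with 20 to 120 N. Pads are 22 mm wide; open, the fingers measure 114 mm over their backs; the gripper's body (76 mm by 85 mm) begins 54 mm behind the grasp point. The pads swing forward as they close: fully open they stand 13 mm farther back than shut.
Start: joints at [1.013, 0.053, 1.613, -0, 1.476, -0.119], TCP at [0.266, 0.566, 0.231] pointing down, gripper open.
Joint ranges: [-3.01, 3.01], [-1.01, 2.22], [0.06, 2.58], [-1.02, 4.17], [0.09, 2.62], [-3.14, 3.14]. Speed limits (rad/s): [2.57, 2.57, 3.14, 3.14, 3.14, 3.14].

INTERFACE

Orientations are given as a rotation vector (axis times angle).
In Python, from station import ctrl gives the robot as it stands.
- The arm moves only by the tool apply_moves, never from a script. Its argument "rows" is a list of rows, each a list of 6 numbers: the shift along the tool's x, y, z in cm, then the turn, a rotation vector about the tool's x, y, z in units of 5 degrees (1.0 is 5 degrees). In form: [[x, y, z, rx, ry, rz], ...]. A call has 1 to 20 rows; each row is the pose to reach, as a shift and turn from the pose measured when the call began, along the tool's axes at that moment; what a row does not reach only later rows make up. A row lasts 1/10 s, in which the tool goes at most 50 mm and 8.59 degrees, less where a joint would pass 70% of its speed; a pose out of reach is approached as far as the arm can. A call with a gripper value outside its range is refused whole. "grip" is the closure, from 0 (fully open) to 1 (shut), set as the call begins (left out, the last holds). The fingers move at their own pace and stop on an object; "squeeze" is the grip in N (left out, the last holds). Time passes only in rows, so rows that repeat a pose let the fingers close. It gives the time, the measured TCP pose, the force and the opening at its end, in the units of the state.
- ctrl.get_obs(): the state, without advancing time (a new reading comes with each control period).
- ctrl.get_image(name): name is "scene" or "top" or "wrist"; returns a dict with "color" (400x640x3 uint8, blue, green, red), "mtx" (3x3 intrinsics, pixels), "rvec" (rotation vector, rad) and "tvec" (3), from world to camera coordinates, as OpenCV has them. Camera axes: x right, y down, z forward; pixel columns grow to the right and rows downward; lengths in m; the calibration is good to about 2 mm. A picture is of the moment at which its call begins. There is no depth.
- ctrl.finish_job(): hands the job in, once; it reports no verdict.
The state is a dict: "t": time; "q": joint angles; "dq": joint speeds; "effort": joint torques, N m; "tool_pos": TCP position; "tool_rot": TCP orientation; "contact_force": force on the tool from outside, world axes, zero at the start; "wrist_torque": the same for the moment, N m; "opening": finger opening in m.
Only numpy, scipy, OpenCV 4.12 (cv2) and the standard library are available. Lean on these libraries where they do the work, as an engineer would, in place of code of your own. Each camera call takes 0.05 s, during which the arm holds its last target.

TASK

Pack the three wooden ornaments from the sloping counter tray into the open drawer of the keepsake chest, working from the back pocket forward so that you never reach over what is packed: first the fir tree into pocket 1 at the back, then the toadstool into pocket 2, then the drum into pocket 3 just behind the drawer's front. Set each one down upright on the pocket floor, without dropping it, and when all three are in, push the drawer gently home until it clicks shut. Leave the bell in the tray, and the spool and the tin on the counter, where they are.

Things in the scene. Friction and masses are not known exactly. Their poses are not given: they have to be found in the camera images.
- tray: Green counter tray, fixed, 342 mm wide (y), 172 mm long up its slope, two rows of four compartments. Origin on the table under the middle of its lower front edge, nearest the robot; x level, away from the robot to the high side; y along the rows; z up. The floor slopes 25 degrees, from 30 mm above the origin up towards +x: what stands on it leans its top 25 degrees towards -x.
- tray_row (a point): Middle of the tray's lower (front) row, on the sloping floor. This row holds fir tree, toadstool, drum and bell, one in each compartment, in any order, 84 mm apart centre to centre. The upper row holds fixed small stock up to 26 mm high. Front wall, dividers and end walls stand 12 mm above the sloping floor, the rear wall 22 mm. Axes as the tray's (z upright).
- tree_mid (a point): Loose fir tree of plain turned wood, 66 mm tall, 50 g: foot disc 40 mm across, 8 mm thick; trunk 18 mm across up to 24 mm above its underside; a thick disc 38 mm across from 24 to 44 mm (the place to grip), a 28 mm disc to 56 mm, a 16 mm tip, a 4 mm wire eye on top. Point on its axis half-way up, 33 mm above the underside; z along the axis to the top.
- toadstool_mid (a point): Loose toadstool of plain turned wood, 56 mm tall, 50 g: foot disc 40 mm across and 8 mm thick, stem 20 mm across, cap 42 mm across with a straight edge from 30 to 43 mm above the underside (the place to grip), a dome with dark inlaid dots above. Point on its axis half-way up, 28 mm above the underside; z along the axis to the top.
- drum_mid (a point): Loose toy drum of plain turned wood, a straight cylinder 38 mm across and 46 mm tall, 50 g, with a darker 40 mm hoop round its lower 8 mm and another round its upper 12 mm (34 to 46 mm). Point on its axis half-way up, 23 mm above the underside; z along the axis to the top.
- bell_mid (a point): Loose bell of plain turned wood, 47 mm tall, 40 mm across at the bottom and narrowing to the top; it stays in the tray. Point on its axis 23.5 mm above its underside.
- chest: Keepsake chest, fixed: wooden case 164 mm wide (y), 229 mm deep (x), 102 mm high, the drawer opening in its front. Origin on the table under the middle of the case's front face; x points from the front face into the case, y to the left as seen from the robot, z up. The opening clears things up to 76 mm above the pocket floors.
- drawer (a joint): How far the drawer is pulled out along the chest's -x, in m: 0 fully home (front panel against the case), 0.195 at its outer stop; it starts wide open. Drawer 0.45 kg, about 1 N of friction. A spring ball catch resists from 13 to 6 mm before home (about 4 N to push past it); from 4 mm on it pulls the drawer home and holds it.
- drawer_front (a point): Middle of the flat outer face of the drawer's front panel, 45 mm above the table; moves with the drawer, axes as the chest's. Panel 152 mm wide, 14 mm thick, from 4 to 87 mm above the table, with a thumb notch 44 mm wide in the middle of its top edge down to 66 mm. The face may be pushed anywhere (a 1 mm thick label frame sits at its middle).
- pocket1 (a point): Pocket 1, the rearmost, nearest the case (one brass tack on the left rail): centre of its floor, 12 mm above the table, axes as the chest's; moves with the drawer. Each pocket is 54 mm long (x), 118 mm wide (y); dividers between pockets 12 mm high above the floor, drawer sides and the wall behind pocket 1 33 mm, front panel 75 mm. Pockets 58 mm apart.
- pocket2 (a point): Pocket 2, the middle one (two brass tacks): centre of its floor, as for pocket 1.
- pocket3 (a point): Pocket 3, the front one, just behind the drawer's front panel (three brass tacks): centre of its floor, as for pocket 1.
- spool_mid (a point): Loose dark wooden spool, 48 mm across and 40 mm high, standing on the table in the gap between tray and chest; a bystander. Point at its centre.
- hook_tin_mid (a point): Loose metal tin, 56 mm across and 55 mm high, beyond the spool; a bystander. Point at its centre.
There are look-alikes about, which are no part of the job. What is shaped like the part that bears toadstool_mid but green is not meant. What is shaped like the part that bears tree_mid but blue is not meant.

How it is judged:
By the outcome, as a careful person would: the job done as asked, in the order asked, and still so for the second after the job is handed in, with the robot touching nothing.
It also fails if it takes over 72 s, if anything falls off the work surface, if the arm or the gripper's body presses on something with over 40 N, if the wrist force passes 120 N, or if a joint passes its speed limit or range.

## Working session

There is one attempt and no reset: what is moved stays moved. The work goes in short steps, Python scripts to look and compute and a tool call to move; the robot and the scene stay as the last step left them, time stands still between calls to the robot, and variables do not carry over. Pictures are saved under pics/ and viewed, and the job is handed in when it is done.

Besides the shell and the picture viewer there is one more tool, called after "Call:" by a JSON object that holds its "op" and its "data". apply_moves: Moves the arm, as the interface text tells. Its arguments: {"type":"object","properties":{"rows":{"type":"array","items":{"type":"array","items":{"type":"number"}}},"grip":{"type":"number"},"squeeze":{"type":"number"}},"required":["rows"]}

```bash
mkdir -p pics; ls
cat > h.py <<'E'
import numpy as np, cv2
from station import ctrl
def shot(n,f):
    im=ctrl.get_image(n); cv2.imwrite('pics/'+f,im['color']); np.savez('pics/'+f+'.npz',**im); return im
def load(f): return dict(np.load('pics/'+f+'.npz'))
def ray(im,u,v):
    R=cv2.Rodrigues(np.array(im['rvec'],float))[0]; t=np.array(im['tvec'],float).ravel()
    d=R.T@np.linalg.inv(im['mtx'])@np.array([u,v,1.]); return -R.T@t,d/np.linalg.norm(d)
def onz(im,u,v,z):
    c,d=ray(im,u,v); return c+d*(z-c[2])/d[2]
def two(im1,p1,im2,p2):
    c1,d1=ray(im1,*p1);c2,d2=ray(im2,*p2)
    A=np.stack([d1,-d2],1); s=np.linalg.lstsq(A,c2-c1,rcond=None)[0]
    a=c1+d1*s[0];b=c2+d2*s[1]; return (a+b)/2,np.linalg.norm(a-b)
def proj(im,P):
    return cv2.projectPoints(np.array(P,float).reshape(-1,3),np.array(im['rvec'],float),np.array(im['tvec'],float),np.array(im['mtx'],float),None)[0].reshape(-1,2)
E
python3 - <<'E'
from h import *
for n in ['scene','top','wrist']:
    im=shot(n,n+'0.png'); print(n,ray(im,320,200))
print(ctrl.get_obs())
E
```

```text
pics
scene (array([0.88428106, 0.44831089, 0.72960394]), array([-0.32360794, -0.57447826, -0.75183284]))
top (array([ 0.53493465, -0.05649926,  1.05290336]), array([ 0.06919874, -0.01662662, -0.99746433]))
wrist (array([0.20655395, 0.59285764, 0.37238727]), array([ 0.23696372, -0.10777342, -0.96552218]))
{'t': 0.15, 'q': array([ 1.01297055e+00,  5.32026854e-02,  1.61400462e+00,  8.35258887e-06,
        1.47602493e+00, -1.18981418e-01]), 'dq': array([-0.00080502, -0.0016211 , -0.00384637,  0.00090243,  0.00073917,
       -0.00167924]), 'effort': array([ 1.34187121e-03, -3.94248140e+01, -3.70718300e+01, -1.30710913e-05,
        4.74182772e-03,  1.23697106e-05]), 'tool_pos': array([0.26527686, 0.5653526 , 0.23033147]), 'tool_rot': array([-6.83697774e-01, -3.06572779e+00,  2.42461340e-03]), 'contact_force': array([0.20207648, 0.60864055, 0.33455252]), 'wrist_torque': array([-0.0020463 , -0.05730694, -0.01758687]), 'opening': 0.08549024127090937}
```

```bash
ls pics
```

```text
scene0.png
scene0.png.npz
top0.png
top0.png.npz
wrist0.png
wrist0.png.npz
```

View pics/scene0.png

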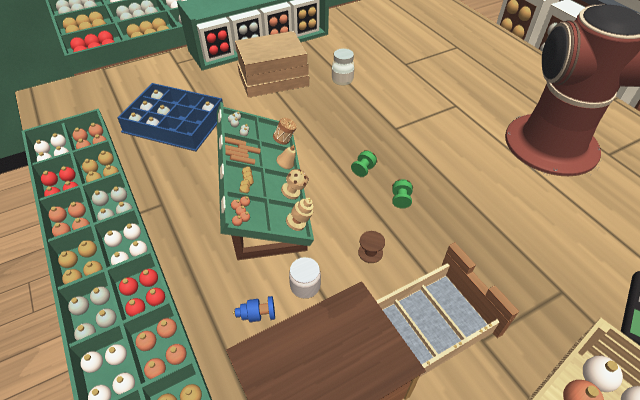

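View pics/top0.png

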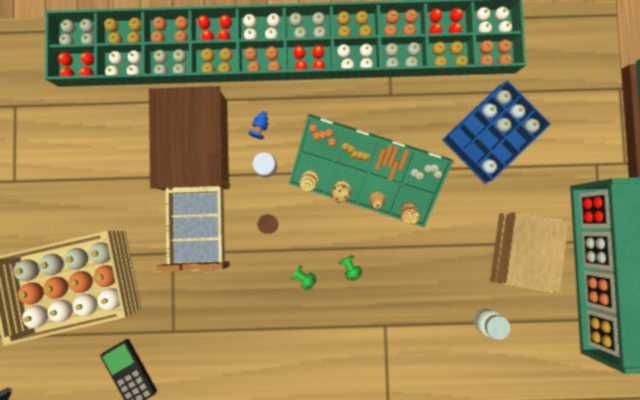

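View pics/wrist0.png

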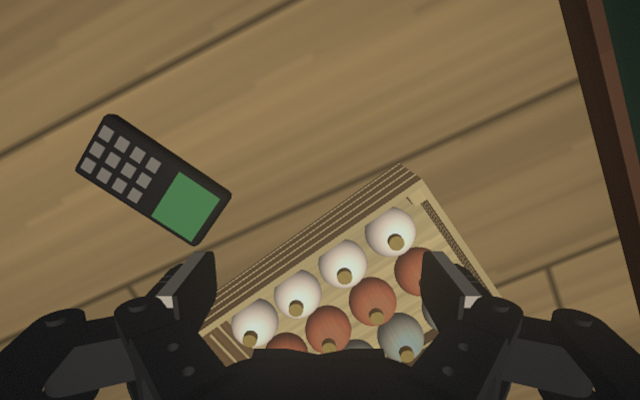

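The top view shows the tray row from left to right: tree (309,181), toadstool (342,191), bell (377,200) and drum (410,214). The drawer is open at (195,228), with the spool at (268,224) and the tin at (264,163). The green toadstools and the blue tree are the look-alikes. I'll zoom in to measure.

Run:
```python
import cv2
a=cv2.imread('pics/top0.png')
cv2.imwrite('pics/t_tray.png',cv2.resize(a[105:235,280:460],None,fx=4.4,fy=4.4,interpolation=cv2.INTER_CUBIC))
cv2.imwrite('pics/t_chest.png',cv2.resize(a[80:280,140:290],None,fx=3,fy=3,interpolation=cv2.INTER_CUBIC))
s=cv2.imread('pics/scene0.png')
cv2.imwrite('pics/s_tray.png',cv2.resize(s[100:260,210:330],None,fx=3.7,fy=3.7,interpolation=cv2.INTER_CUBIC))
cv2.imwrite('pics/s_chest.png',cv2.resize(s[220:400,220:530],None,fx=2.5,fy=2.5,interpolation=cv2.INTER_CUBIC))
```

```text
(no output)
```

View pics/t_tray.png

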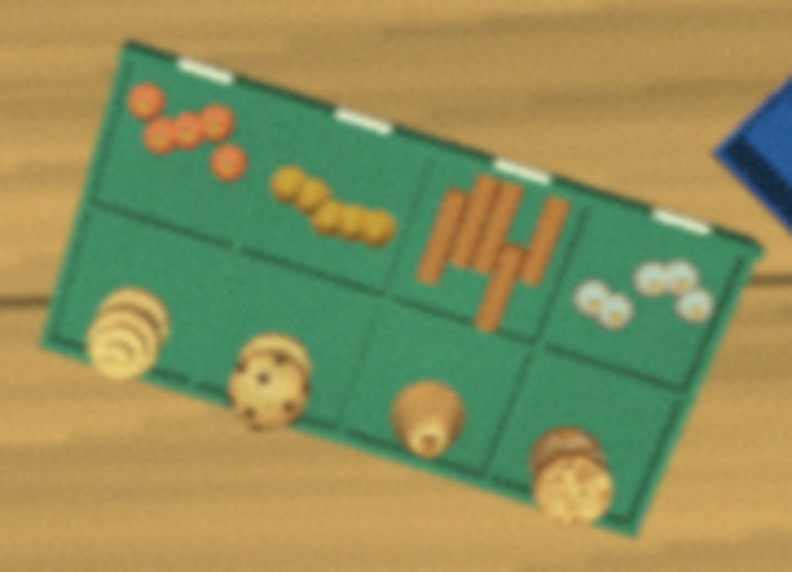

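View pics/t_chest.png

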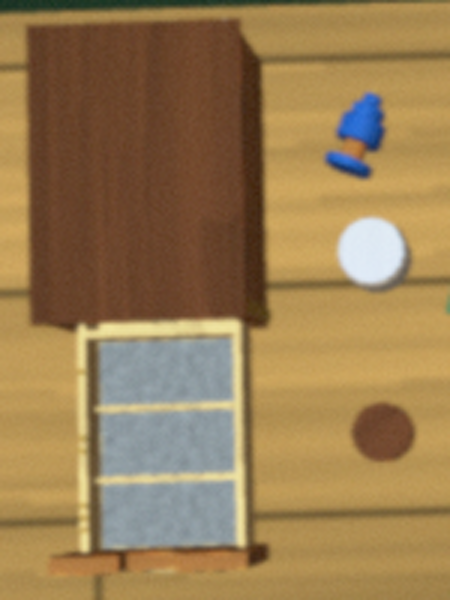

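View pics/s_tray.png

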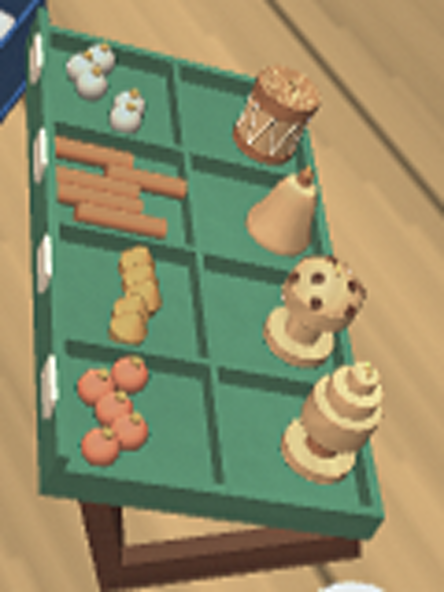

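View pics/s_chest.png

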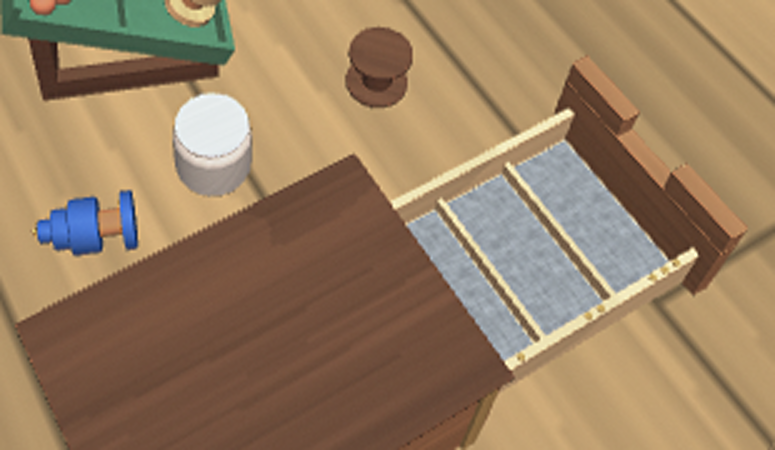

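Run:
```python
from h import *
T=load('top0.png');S=load('scene0.png')
def P(u,v,z): p=onz(T,u,v,z); return p.round(4)
def tc(x,y): return 280+x/4.4-.39,105+y/4.4-.39
def cc(x,y): return 140+x/3-.33,80+y/3-.33
fl=P(*tc(42,347),.041);fr=P(*tc(635,535),.041);bl=P(*tc(127,42),.1226);br=P(*tc(762,247),.1226)
print('tray',fl,fr,bl,br,np.linalg.norm(fl-fr),np.linalg.norm(bl-br))
d=fl-fr;print('yaw',np.degrees(np.arctan2(-d[0],d[1])),np.degrees(np.arctan2(-(bl-br)[0],(bl-br)[1])))
e=(bl+br-fl-fr)/2;print('dir',np.degrees(np.arctan2(e[1],e[0])),np.hypot(*e[:2]))
print('mid front',(fl+fr)/2)
c=[P(*cc(*p),.102) for p in [(29,324),(243,324),(27,27),(238,20)]];print('case',c,np.linalg.norm(c[0]-c[1]),np.linalg.norm(c[0]-c[2]))
d=c[0]-c[1];print(np.degrees(np.arctan2(-d[0],d[1])))
for p in [(99,339),(232,336),(102,549),(236,546)]: print('floor',P(*cc(*p),.012))
for p in [(96,408),(235,405),(95,481),(236,476)]: print('div',P(*cc(*p),.024))
for p in [(50,572),(120,570),(125,572),(250,566),(50,555),(250,547)]: print('front top',P(*cc(*p),.087))
print('rails',[P(*cc(*p),.045) for p in [(78,325),(243,322),(85,550),(244,546)]])
print('spool',P(*cc(383,432),.04),'tin',P(*cc(372,252),.055))
```

```text
tray [ 6.471e-01 -5.000e-04  4.100e-02] [ 0.5351 -0.3197  0.041 ] [ 0.792  -0.0521  0.1226] [ 0.6779 -0.3686  0.1226] 0.3382789381560726 0.3364387908669273
yaw -19.33480853782641 -19.824513768977457
dir -19.25544250057743 0.15237416119539426
mid front [ 0.5911 -0.1601  0.041 ]
case [array([0.6402, 0.3122, 0.102 ]), array([0.6354, 0.1511, 0.102 ]), array([0.8678, 0.3119, 0.102 ]), array([0.8684, 0.1508, 0.102 ])] 0.1611714925165117 0.22760019771520412
-1.706631917599419
floor [0.636  0.2895 0.012 ]
floor [0.6353 0.1799 0.012 ]
floor [0.464 0.289 0.012]
floor [0.4632 0.1796 0.012 ]
div [0.5787 0.2886 0.024 ]
div [0.5779 0.1757 0.024 ]
div [0.5197 0.2901 0.024 ]
div [0.5203 0.1759 0.024 ]
front top [0.4529 0.3037 0.087 ]
front top [0.4529 0.2507 0.087 ]
front top [0.4512 0.2469 0.087 ]
front top [0.453  0.1522 0.087 ]
front top [0.4657 0.3036 0.087 ]
front top [0.4673 0.152  0.087 ]
rails [array([0.6446, 0.2952, 0.045 ]), array([0.6431, 0.1635, 0.045 ]), array([0.4658, 0.2915, 0.045 ]), array([0.4653, 0.1658, 0.045 ])]
spool [0.5522 0.0544 0.04  ] tin [0.6946 0.0581 0.055 ]
```

```bash
cat >> h.py <<'E'
YAW=np.radians(-19.4)
def Rz(a): return cv2.Rodrigues(np.array([0,0,float(a)]))[0]
TX=Rz(YAW)[:,0]; TY=Rz(YAW)[:,1]; s25,c25=np.sin(np.radians(25)),np.cos(np.radians(25))
AX=-s25*TX+np.array([0,0,c25])      # ornament axis in the tray
UP=c25*TX+np.array([0,0,s25])       # up the slope
# tray origin: mid of front edge top = O+ z.041, x -5mm
O=np.array([.5911,-.1601,0])+.005*TX
F0=O+np.array([0,0,.03])
def tray(p): # slope coords: along slope, y, height above floor
    d=np.asarray(p)-F0; return np.array([d@UP,d@TY,d@AX])
def onfloor(im,u,v,h):
    c,d=ray(im,u,v); return c+d*(((F0+h*AX-c)@AX)/(d@AX))
E
python3 - <<'E'
from h import *
T=load('top0.png');S=load('scene0.png')
def tc(x,y): return 280+x/4.4-.39,105+y/4.4-.39
def sc(x,y): return 210+x/3.7-.36,100+y/3.7-.36
for n,a,b,h in [('tree',(118,352),(365,372),.066),('toad',(266,393),(326,283),.046),('drum',(573,490),(285,90),.046),('bell',(428,440),(303,180),.045)]:
    p,e=two(T,tc(*a),S,sc(*b))
    print(n,p.round(4),'gap',round(e,4),'2view',tray(p).round(4),'top@h',tray(onfloor(T,*tc(*a),h)).round(4),'scene@h',tray(onfloor(S,*sc(*b),h)).round(4))
print(tray(onfloor(T,*tc(95,205),.012)),tray(onfloor(T,*tc(690,387),.012)))
# dividers & front corners in scene
for b in [(217,480),(205,368),(192,262),(186,160),(380,515),(300,80)]: print('scene',b,tray(onfloor(S,*sc(*b),.012)).round(4))
E
```

```text
tree [ 0.6349 -0.0418  0.1028] gap 0.0038 2view [0.0281 0.1262 0.0672] top@h [0.0296 0.1258 0.066 ] scene@h [0.0252 0.1248 0.066 ]
toad [ 0.6149 -0.1192  0.0857] gap 0.0005 2view [0.027  0.0465 0.0489] top@h [0.0257 0.0464 0.046 ] scene@h [0.0256 0.0433 0.046 ]
drum [ 0.5601 -0.2784  0.0805] gap 0.0013 2view [ 0.0259 -0.1219  0.0436] top@h [ 0.026  -0.1213  0.046 ] scene@h [ 0.028  -0.1184  0.046 ]
bell [ 0.5874 -0.203   0.0805] gap 0.0011 2view [ 0.0266 -0.0417  0.0433] top@h [ 0.0277 -0.0416  0.045 ] scene@h [ 0.0269 -0.0397  0.045 ]
[0.08514199 0.1624663  0.012     ] [ 0.08839895 -0.16491157  0.012     ]
scene (217, 480) [0.087  0.1621 0.012 ]
scene (205, 368) [0.0861 0.0883 0.012 ]
scene (192, 262) [0.0861 0.0104 0.012 ]
scene (186, 160) [ 0.082 -0.075  0.012]
scene (380, 515) [1.000e-04 1.692e-01 1.200e-02]
scene (300, 80) [-0.0045 -0.1812  0.012 ]
```

```bash
cat >> h.py <<'E'
def Rtool(y,fwd,th): # y jaws, fwd horizontal dir away from which the tool leans, th deg
    t=np.radians(th); z=np.sin(t)*fwd-np.cos(t)*np.array([0,0,1.]); return np.stack([np.cross(y,z),y,z],1)
def row(p,R,ref=None):
    o=ctrl.get_obs(); R0=cv2.Rodrigues(np.array(o['tool_rot']))[0]; p0=np.array(o['tool_pos'])
    d=R0.T@(p-p0)*100; w=cv2.Rodrigues(R0.T@R)[0].ravel()/np.radians(5)
    print('row',d.round(2),w.round(2),'dist mm',round(np.linalg.norm(d)*10),'deg',round(np.linalg.norm(w)*5,1)); return d,w
def G(s,y,h): return F0+s*UP+y*TY+h*AX
E
python3 - <<'E'
from h import *
R=Rtool(TY,TX,36); p=G(.027,.125,.035)+R[:,2]*(.019-.09); print(p); row(p,R)
E
```

```text
[ 0.60710212 -0.03321085  0.13057167]
row [-56.38 -39.64  10.03] [-0.38 -7.2  -1.1 ] dist mm 696 deg 36.5
```

Call:
{"op": "apply_moves", "data": {"rows": [[-56.4, -39.6, 8, -0.38, -7.2, -1.1], [-56.4, -39.6, 8, -0.38, -7.2, -1.1], [-56.4, -39.6, 8, -0.38, -7.2, -1.1], [-56.4, -39.6, 8, -0.38, -7.2, -1.1], [-56.4, -39.6, 8, -0.38, -7.2, -1.1], [-56.4, -39.6, 8, -0.38, -7.2, -1.1], [-56.4, -39.6, 8, -0.38, -7.2, -1.1], [-56.4, -39.6, 8, -0.38, -7.2, -1.1], [-56.4, -39.6, 8, -0.38, -7.2, -1.1], [-56.4, -39.6, 8, -0.38, -7.2, -1.1], [-56.4, -39.6, 8, -0.38, -7.2, -1.1], [-56.4, -39.6, 8, -0.38, -7.2, -1.1], [-56.4, -39.6, 8, -0.38, -7.2, -1.1], [-56.4, -39.6, 8, -0.38, -7.2, -1.1], [-56.4, -39.6, 8, -0.38, -7.2, -1.1], [-56.4, -39.6, 8, -0.38, -7.2, -1.1], [-56.4, -39.6, 8, -0.38, -7.2, -1.1], [-56.4, -39.6, 8, -0.38, -7.2, -1.1]], "grip": 0.25}}

```text
t: 1.95
tool_pos: [0.6071, -0.0314, 0.1508]
tool_rot: [0.422, 2.483, -0.137]
contact_force: [-0.5, -0.3, 0.4]
opening: 0.0642
```

Run:
```python
from h import *
im=shot('wrist','w1.png'); o=ctrl.get_obs(); print(o['t'],o['tool_pos'],o['q'].round(3),o['opening'],o['dq'].round(3))
R=Rtool(TY,TX,36); p=G(.027,.125,.035)+R[:,2]*(.019-.09); print(p); row(p,R)
print('pred tip',proj(im,G(.027,.125,.066)),'disc top',proj(im,G(.027,.125,.044)))
```

```text
2.0 [ 0.60721668 -0.03135124  0.1509268 ] [-0.114 -0.253  2.128 -0.213  0.661 -1.221] 0.06383728016762531 [-0.     0.002 -0.002  0.    -0.003 -0.002]
[ 0.60710212 -0.03321085  0.13057167]
row [ 1.16 -0.18  1.68] [0.02 0.   0.02] dist mm 20 deg 0.1
pred tip [[315.88486855 209.53296923]] disc top [[316.06577291 194.17778979]]
```

View pics/w1.png

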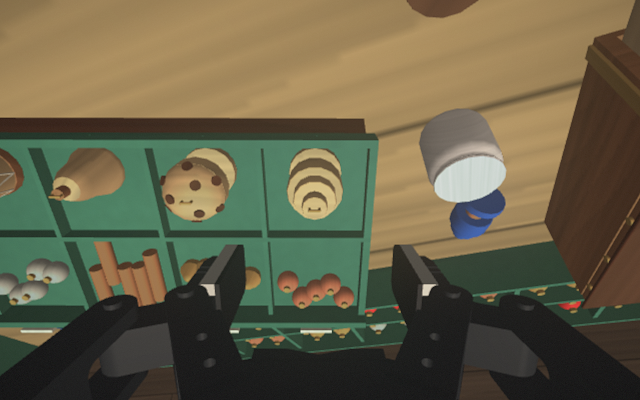

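Run:
```python
from h import *
a=cv2.imread('pics/w1.png')
cv2.imwrite('pics/w1c.png',cv2.resize(a[120:240,140:380],None,fx=3.3,fy=3.3,interpolation=cv2.INTER_CUBIC))
im=load('w1.png')
for h,uvs in {.066:[(315,203)],.008:[(290,180),(315,149)],.044:[(315,150),(315,219)],.012:[(265,235),(367,240),(315,138)]}.items():
  for uv in uvs: print(h,uv,tray(onfloor(im,*uv,h)).round(4))
```

```text
0.066 (315, 203) [0.0226 0.1245 0.066 ]
0.008 (290, 180) [0.0319 0.1048 0.008 ]
0.008 (315, 149) [0.0072 0.1241 0.008 ]
0.044 (315, 150) [-0.0036  0.1244  0.044 ]
0.044 (315, 219) [0.0459 0.1242 0.044 ]
0.012 (265, 235) [0.0789 0.083  0.012 ]
0.012 (367, 240) [0.0836 0.1667 0.012 ]
0.012 (315, 138) [-0.0022  0.1241  0.012 ]
```

View pics/w1c.png

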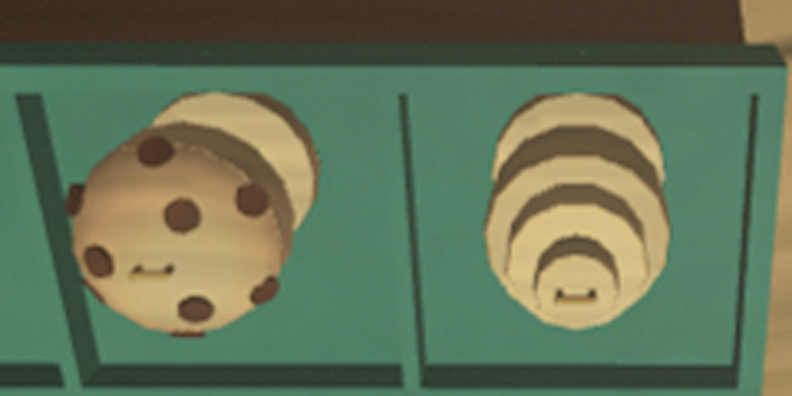

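The wrist view puts the tree's tip at (315,206) and the front edge of its foot at (315,148), so it sits at about 27 mm up the slope and y=124 mm. That agrees with the first estimate, so I'm descending.

Call:
{"op": "apply_moves", "data": {"rows": [[1.2, -0.2, 1.7, 0, 0, 0], [1.2, -0.2, 4.7, 0, 0, 0], [1.2, -0.2, 7.7, 0, 0, 0], [1.2, -0.2, 9.7, 0, 0, 0], [1.2, -0.2, 10.7, 0, 0, 0], [1.2, -0.2, 10.7, 0, 0, 0], [1.2, -0.2, 10.7, 0, 0, 0]]}}

```text
t: 2.7
tool_pos: [0.657, -0.0502, 0.0581]
tool_rot: [0.421, 2.482, -0.136]
contact_force: [-0.5, -0.6, 0.0]
opening: 0.0641
```

Run:
```python
from h import *
im=shot('wrist','w2.png'); s=shot('scene','s2.png'); o=ctrl.get_obs(); print(o['t'],o['tool_pos'],o['contact_force'],o['opening'])
R=Rtool(TY,TX,36); p=G(.027,.125,.035)+R[:,2]*(.019); row(p,R)
cv2.imwrite('pics/s2c.png',cv2.resize(s['color'][80:280,200:400],None,fx=3,fy=3))
```

```text
2.8 [ 0.65723864 -0.05044929  0.05888572] [-0.30676313 -0.42147012 -0.1601013 ] 0.06438714219155371
row [ 0.08 -0.04  0.08] [0.02 0.03 0.02] dist mm 1 deg 0.2
```

View pics/w2.png

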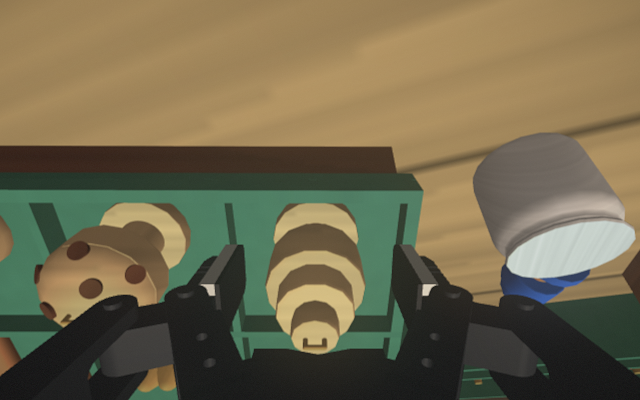

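View pics/s2c.png

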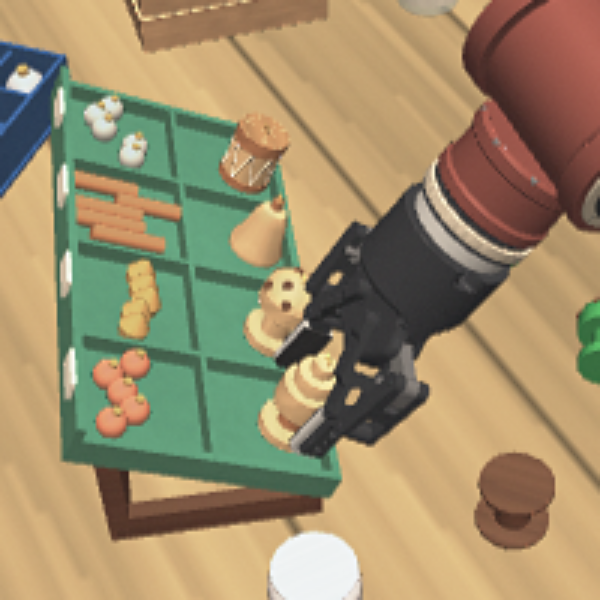

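The tree at (316,280) is centred between the pads at 240 and 397, so I'm closing on it.

Call:
{"op": "apply_moves", "data": {"rows": [[0, 0, 0.1, 0, 0, 0], [0, 0, 0.1, 0, 0, 0], [0, 0, 0.1, 0, 0, 0], [0, 0, 0.1, 0, 0, 0], [0, 0, 0.1, 0, 0, 0], [0, 0, 0.1, 0, 0, 0]], "grip": 1, "squeeze": 40}}

```text
t: 3.4
tool_pos: [0.6581, -0.0505, 0.0595]
tool_rot: [0.421, 2.479, -0.136]
contact_force: [-4.9, 2.3, 6.1]
opening: 0.0368
```

Run:
```python
from h import *
im=shot('wrist','w3.png'); o=ctrl.get_obs(); print(o['t'],o['tool_pos'],o['contact_force'],o['opening'])
R=Rtool(TY,TX,36); row(o['tool_pos']+.08*AX,R)
```

```text
3.45 [ 0.65815481 -0.05054932  0.05948967] [-6.09864106  1.02476109  6.01411984] 0.03704751960227771
row [-1.56  0.02 -7.85] [0.03 0.05 0.02] dist mm 80 deg 0.3
```

View pics/w3.png

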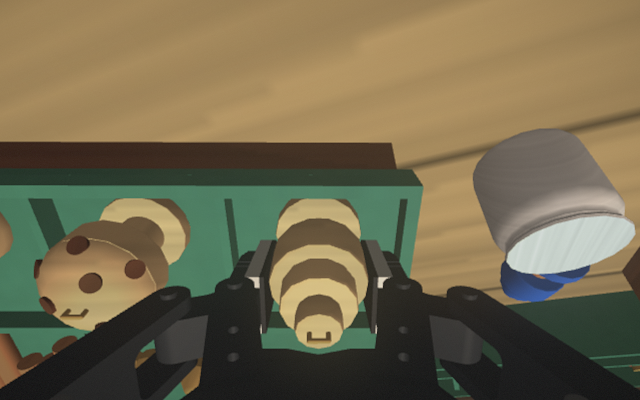

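Call:
{"op": "apply_moves", "data": {"rows": [[-0.4, 0, -2, 0, 0, 0], [-0.8, 0, -4, 0, 0, 0], [-1.2, 0, -6, 0, 0, 0], [-1.6, 0, -8, 0, 0, 0], [-1.6, 0, -8, 0, 0, 0], [-1.6, 0, -8, 0, 0, 0]]}}

```text
t: 4.05
tool_pos: [0.6257, -0.0393, 0.1337]
tool_rot: [0.421, 2.478, -0.136]
contact_force: [0.6, 0.2, -0.4]
opening: 0.0369
```

```bash
cat >> h.py <<'E'
X=np.array([1.,0,0]);Y=np.array([0,1.,0]);Z=np.array([0,0,1.])
def placeR(th,yaw=0.): c=Rz(np.radians(yaw)); return Rtool(c[:,1],c[:,0],th)
# foot centre in tool frame from grasp pose (tool_pos pg, s, y)
def footT(pg,Rg,s,y): return Rg.T@(G(s,y,0)-pg)
E
python3 - <<'E'
from h import *
im=shot('wrist','w4.png'); o=ctrl.get_obs(); print(o['t'],o['tool_pos'],o['contact_force'],o['opening'])
pg=np.array([ 0.65815481,-0.05054932,0.05948967]); Rg=cv2.Rodrigues(np.array([.421,2.479,-.136]))[0]
a=Rg.T@AX; print('axis in tool',a, 'tool lean',np.degrees(np.arccos(-a[2])))
f=footT(pg,Rg,.027,.125); print('foot in tool',f)
th=np.degrees(np.arctan2(a[0],-a[2]))
R=placeR(abs(th)); print('axis placed',R@a)
for z in (.12,.012):
    p=np.array([.607,.230,z])-R@f; print(p); row(p,R)
E
```

```text
4.1 [ 0.62529619 -0.03929718  0.1325694 ] [ 0.35284421 -0.57750361 -0.04517404] 0.037015858121339895
axis in tool [-0.19483157  0.00223797 -0.98083416] tool lean 11.235635486636397
foot in tool [ 0.00858105 -0.00063339  0.01612441]
axis placed [2.46712837e-17 2.23797068e-03 9.99997496e-01]
[0.61227505 0.23063339 0.13748727]
row [ 7.9  25.05 -6.36] [-1.55  4.94 -3.56] dist mm 270 deg 31.4
[0.61227505 0.23063339 0.02948727]
row [14.27 25.05  2.36] [-1.55  4.94 -3.56] dist mm 289 deg 31.4
```

View pics/w4.png

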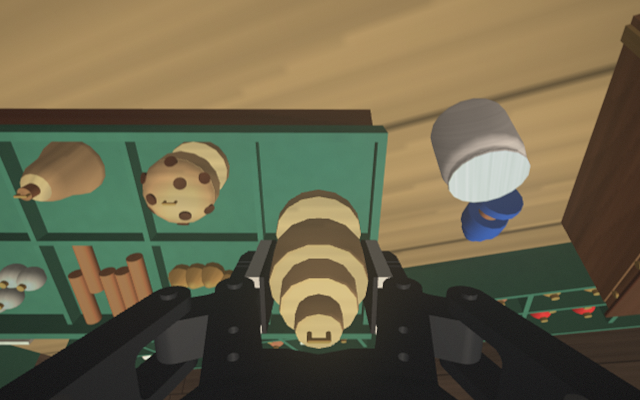

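Call:
{"op": "apply_moves", "data": {"rows": [[2, 6, -5.5, -0.4, 1.2, -0.9], [5, 14, -7, -0.9, 2.8, -2], [7.9, 25, -6.4, -1.55, 4.94, -3.56], [7.9, 25, -6.4, -1.55, 4.94, -3.56], [7.9, 25, -6.4, -1.55, 4.94, -3.56], [7.9, 25, -6.4, -1.55, 4.94, -3.56], [7.9, 25, -6.4, -1.55, 4.94, -3.56], [7.9, 25, -6.4, -1.55, 4.94, -3.56], [7.9, 25, -6.4, -1.55, 4.94, -3.56]]}}

```text
t: 5.0
tool_pos: [0.6116, 0.2291, 0.1366]
tool_rot: [0.001, 2.947, -0.002]
contact_force: [-0.4, 0.5, -0.1]
opening: 0.037
```

Run:
```python
from h import *
im=shot('wrist','w5.png'); s=shot('scene','s5.png'); t=shot('top','t5.png'); o=ctrl.get_obs(); print(o['t'],o['tool_pos'],o['contact_force'],o['opening'],o['q'].round(2))
f=np.array([ 0.00858105,-0.00063339,0.01612441]); R=placeR(11.2)
for z in (.03,.012): row(np.array([.607,.230,z])-R@f,R)
cv2.imwrite('pics/s5c.png',cv2.resize(s['color'][180:400,300:560],None,fx=2.7,fy=2.7))
cv2.imwrite('pics/t5c.png',cv2.resize(t['color'][80:280,130:290],None,fx=3,fy=3))
```

```text
5.15 [0.61203056 0.22894586 0.13767807] [-0.29428032  0.29179095  0.21723906] 0.03688552164185372 [ 0.27  0.08  1.75 -0.06  1.12 -1.28]
row [1.73 0.17 8.85] [-0.01  0.01 -0.02] dist mm 90 deg 0.1
row [ 2.08  0.17 10.62] [-0.01  0.01 -0.02] dist mm 108 deg 0.1
```

View pics/w5.png

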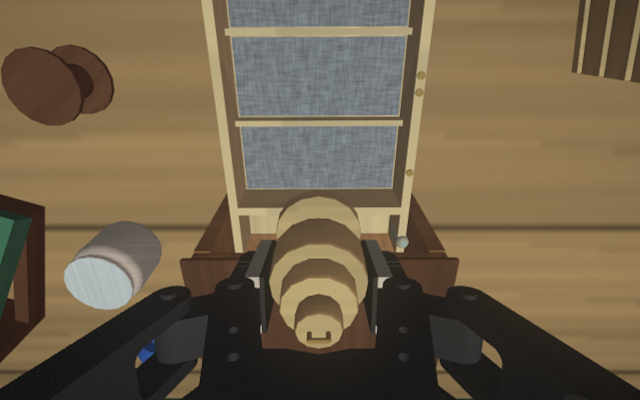

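View pics/s5c.png

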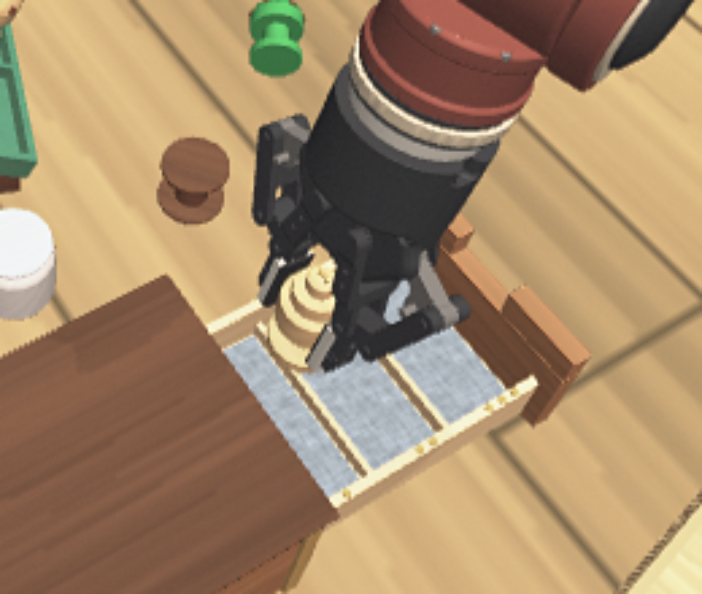

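Run:
```python
from h import *
im=load('w5.png')
for uv,z in [((246,189),.012),((393,188),.012),((240,124),.024),((400,123),.024),((232,32),.024),((410,31),.024),((232,211),.045),((408,210),.045),((236,240),.045)]: print(uv,onz(im,*uv,z).round(4))
a=cv2.imread('pics/w5.png');cv2.imwrite('pics/w5c.png',cv2.resize(a[0:270,180:470],None,fx=2.7,fy=2.2))
```

```text
(246, 189) [0.6343 0.1699 0.012 ]
(393, 188) [0.6334 0.2886 0.012 ]
(240, 124) [0.5786 0.1732 0.024 ]
(400, 123) [0.5779 0.2859 0.024 ]
(232, 32) [0.5204 0.1741 0.024 ]
(410, 31) [0.5199 0.2861 0.024 ]
(232, 211) [0.6368 0.1658 0.045 ]
(408, 210) [0.636  0.2933 0.045 ]
(236, 240) [0.6617 0.166  0.045 ]
```

View pics/w5c.png

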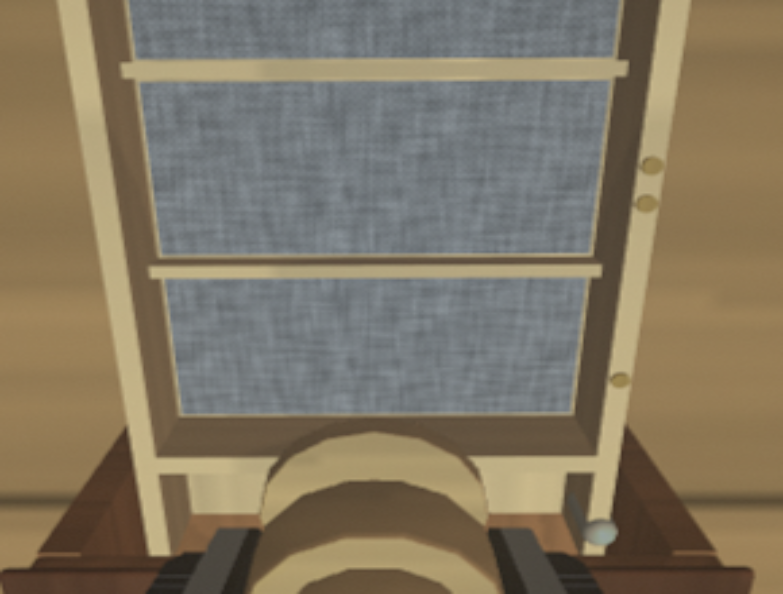

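Both views agree that pocket 1 is centred at (0.607, 0.230), with the divider at (240,124) and the rear wall at (246,189). The tack positions confirm it is the one-tack pocket. I'm lowering the tree.

Call:
{"op": "apply_moves", "data": {"rows": [[0.5, 0.1, 2.5, 0, 0, 0], [1.1, 0.1, 5.5, 0, 0, 0], [1.6, 0.1, 8, 0, 0, 0], [1.85, 0.1, 9.4, 0, 0, 0], [1.95, 0.1, 9.9, 0, 0, 0], [2.0, 0.1, 10.2, 0, 0, 0], [2.0, 0.1, 10.2, 0, 0, 0]]}}

```text
t: 5.85
tool_pos: [0.6132, 0.23, 0.0349]
tool_rot: [0.003, 2.944, -0.0]
contact_force: [-0.5, -0.6, -1.3]
opening: 0.0372
```

Run:
```python
from h import *
s=shot('scene','s6.png'); o=ctrl.get_obs(); print(o['t'],o['tool_pos'],o['contact_force'],o['opening'],o['q'].round(2))
f=np.array([ 0.00858105,-0.00063339,0.01612441]); R=placeR(11.2)
row(np.array([.607,.230,.012])-R@f,R)
cv2.imwrite('pics/s6c.png',cv2.resize(s['color'][180:400,300:560],None,fx=2.7,fy=2.7))
```

```text
5.9 [0.61338614 0.23011827 0.03534015] [ 0.26248535  0.31384747 -0.56524065] 0.03686247999478673 [ 0.27  0.21  1.8  -0.06  0.94 -1.27]
row [0.22 0.05 0.55] [-0.    0.03 -0.02] dist mm 6 deg 0.2
```

View pics/s6c.png

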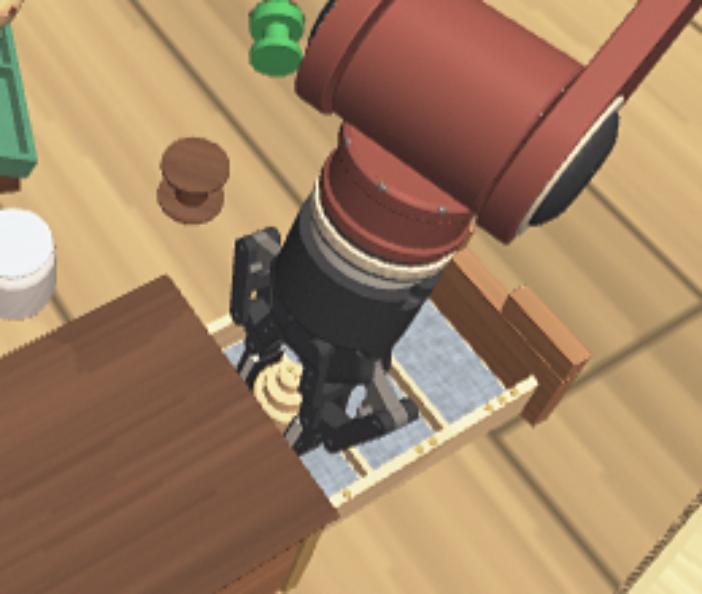

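Call:
{"op": "apply_moves", "data": {"rows": [[0.08, 0, 0.2, 0, 0, 0], [0.15, 0, 0.4, 0, 0, 0], [0.15, 0, 0.4, 0, 0, 0]]}}

```text
t: 6.2
tool_pos: [0.6127, 0.2302, 0.0313]
tool_rot: [0.002, 2.943, 0.0]
contact_force: [-0.4, -0.4, -0.7]
opening: 0.0366
```

Call:
{"op": "apply_moves", "data": {"rows": [[0.01, 0, 0.05, 0, 0, 0], [0.02, 0, 0.1, 0, 0, 0], [0.02, 0, 0.1, 0, 0, 0]]}}

```text
t: 6.5
tool_pos: [0.6126, 0.2302, 0.0302]
tool_rot: [0.002, 2.943, 0.0]
contact_force: [0.6, 0.0, -1.1]
opening: 0.0371
```

Call:
{"op": "apply_moves", "data": {"rows": [[0.01, 0, 0.05, 0, 0, 0], [0.02, 0, 0.1, 0, 0, 0], [0.02, 0, 0.1, 0, 0, 0]]}}

```text
t: 6.8
tool_pos: [0.6126, 0.2302, 0.029]
tool_rot: [0.002, 2.943, -0.0]
contact_force: [0.2, -0.0, 0.2]
opening: 0.0366
```

Call:
{"op": "apply_moves", "data": {"rows": [[0.01, 0, 0.05, 0, 0, 0], [0.02, 0, 0.1, 0, 0, 0], [0.02, 0, 0.1, 0, 0, 0]]}}

```text
t: 7.1
tool_pos: [0.6132, 0.2302, 0.0289]
tool_rot: [0.002, 2.942, 0.0]
contact_force: [-1.3, -0.7, 4.4]
opening: 0.0365
```

There's 4.4 N of contact at the expected height, so the tree is standing on the floor. I'm releasing it.

Call:
{"op": "apply_moves", "data": {"rows": [[0, 0, -0.03, 0, 0, 0], [0, 0, -0.03, 0, 0, 0], [0, 0, -0.03, 0, 0, 0], [0, 0, -0.03, 0, 0, 0]], "grip": 0.3}}

```text
t: 7.5
tool_pos: [0.6129, 0.2302, 0.0288]
tool_rot: [0.002, 2.942, -0.0]
contact_force: [0.4, 0.3, 0.3]
opening: 0.06
```

Run:
```python
from h import *
im=shot('wrist','w7.png'); o=ctrl.get_obs(); print(o['t'],o['tool_pos'],o['contact_force'],o['opening'])
```

```text
7.55 [0.61295158 0.23017569 0.02884   ] [0.25225715 0.15352082 0.14869088] 0.06002907224865478
```

View pics/w7.png

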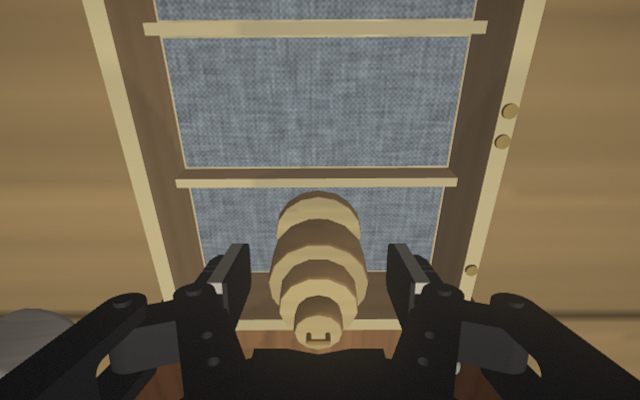

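Call:
{"op": "apply_moves", "data": {"rows": [[0, 0, -2, 0, 0, 0], [0, 0, -5, 0, 0, 0], [0, 0, -8, 0, 0, 0], [0, 0, -12, 0, 0, 0], [0, 0, -14, 0, 0, 0]]}}

```text
t: 8.05
tool_pos: [0.5863, 0.2307, 0.1702]
tool_rot: [0.002, 2.938, 0.002]
contact_force: [0.7, 0.8, 0.6]
opening: 0.06
```

Run:
```python
from h import *
im=shot('wrist','w8.png'); t=shot('top','t8.png')
R=Rtool(TY,TX,36); p=G(.026,.045,.034)+R[:,2]*(.019-.07); print(p); row(p,R)
print(proj(im,[[.607,.23,.078],[.607,.23,.020]]))
```

```text
[ 0.59116125 -0.11241279  0.11306241]
row [  0.76 -34.36   5.68] [ 1.61 -4.79  3.55] dist mm 348 deg 30.9
[[317.96947078 203.90193543]
 [317.94036037 173.23915522]]
```

View pics/w8.png

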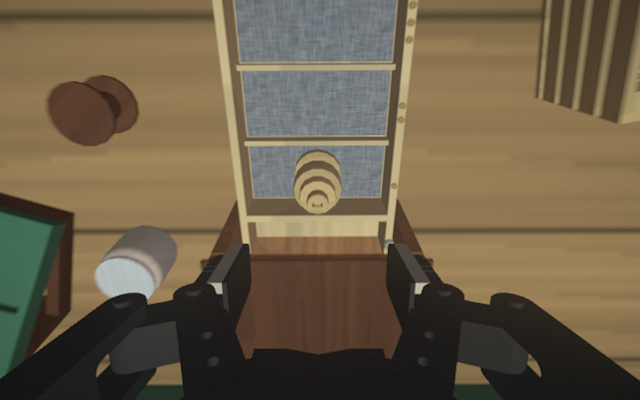

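The tree stands upright in pocket 1 at (317,185), with its tip where I predicted. Next is the toadstool.

Call:
{"op": "apply_moves", "data": {"rows": [[0.5, -18, 1, 0.8, -2.4, 1.8], [0.5, -18, 1, 0.8, -2.4, 1.8], [0.5, -18, 1, 0.8, -2.4, 1.8], [0.8, -34.4, 4.7, 1.6, -4.8, 3.55], [0.8, -34.4, 4.7, 1.6, -4.8, 3.55], [0.8, -34.4, 4.7, 1.6, -4.8, 3.55], [0.8, -34.4, 4.7, 1.6, -4.8, 3.55], [0.8, -34.4, 4.7, 1.6, -4.8, 3.55], [0.8, -34.4, 4.7, 1.6, -4.8, 3.55], [0.8, -34.4, 4.7, 1.6, -4.8, 3.55]]}}

```text
t: 9.15
tool_pos: [0.5884, -0.112, 0.1216]
tool_rot: [0.424, 2.483, -0.137]
contact_force: [-0.8, -0.2, -0.2]
opening: 0.0598
```

Run:
```python
from h import *
im=shot('wrist','w9.png'); o=ctrl.get_obs(); print(o['t'],o['tool_pos'])
R=Rtool(TY,TX,36); p=G(.026,.045,.034)+R[:,2]*(.019-.07); row(p,R)
print(proj(im,[G(.026,.045,h) for h in (.043,.03,.008)]))
cv2.imwrite('pics/w9c.png',cv2.resize(im['color'][80:280,180:440],None,fx=3,fy=3,interpolation=cv2.INTER_CUBIC))
```

```text
9.2 [ 0.5887036  -0.11152325  0.12203052]
row [ 0.32 -0.    0.88] [0.02 0.   0.01] dist mm 9 deg 0.1
[[319.55704885 219.93332924]
 [319.46876728 209.74137567]
 [319.33943847 194.81058948]]
```

View pics/w9c.png

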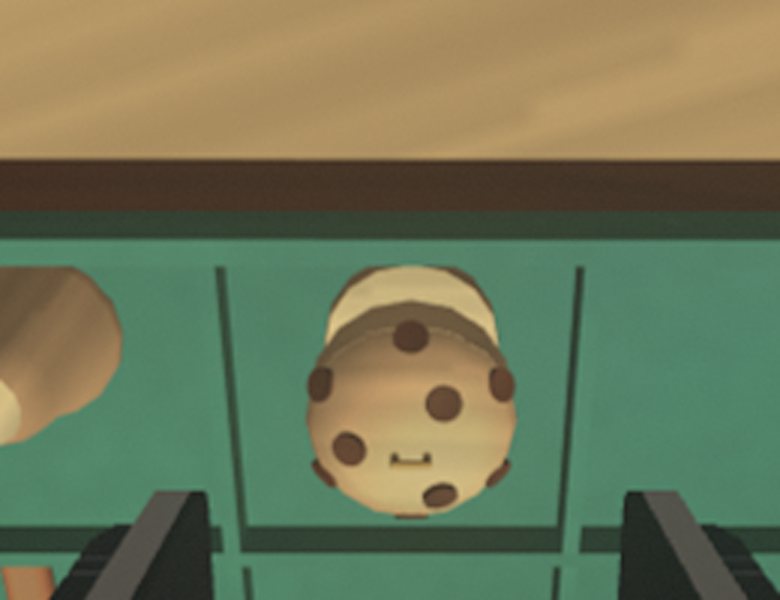

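Call:
{"op": "apply_moves", "data": {"rows": [[0.3, -0.1, 2.5, 0, 0, 0], [0.3, -0.1, 5, 0, 0, 0], [0.3, -0.1, 7, 0, 0, 0], [0.3, -0.1, 7.9, 0, 0, 0], [0.3, -0.1, 7.9, 0, 0, 0], [0.3, -0.1, 7.9, 0, 0, 0]]}}

```text
t: 9.8
tool_pos: [0.6302, -0.1261, 0.057]
tool_rot: [0.421, 2.482, -0.136]
contact_force: [0.2, -0.2, 0.9]
opening: 0.0596
```

Run:
```python
from h import *
im=shot('wrist','w10.png'); o=ctrl.get_obs(); print(o['t'],o['tool_pos'],o['contact_force'])
R=Rtool(TY,TX,36); row(G(.0265,.044,.034)+R[:,2]*.019,R)
```

```text
9.85 [ 0.63039083 -0.12638196  0.05749545] [ 0.25761258  0.57095994 -0.18446092]
row [ 0.05 -0.09  0.07] [0.03 0.02 0.02] dist mm 1 deg 0.2
```

View pics/w10.png

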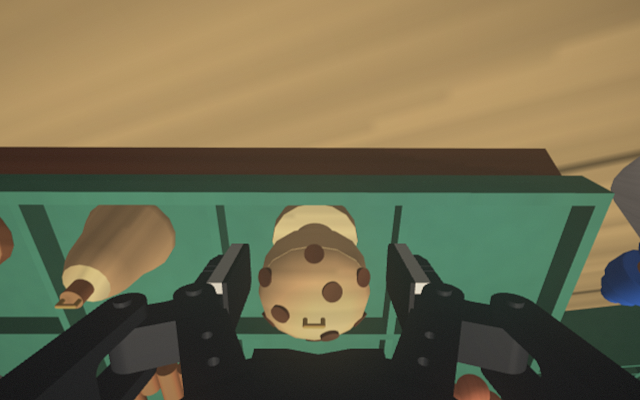

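Call:
{"op": "apply_moves", "data": {"rows": [[0, -0.1, 0, 0, 0, 0], [0, -0.1, 0, 0, 0, 0], [0, -0.1, 0, 0, 0, 0], [0, -0.1, 0, 0, 0, 0], [0, -0.1, 0, 0, 0, 0], [0, -0.1, 0, 0, 0, 0]], "grip": 1, "squeeze": 40}}

```text
t: 10.45
tool_pos: [0.6304, -0.1272, 0.0591]
tool_rot: [0.42, 2.48, -0.136]
contact_force: [-4.6, 4.0, 5.5]
opening: 0.0409
```

Run:
```python
from h import *
im=shot('wrist','w11.png'); o=ctrl.get_obs(); print(o['t'],o['tool_pos'],o['tool_rot'],o['contact_force'],o['opening'])
R=Rtool(TY,TX,36); row(o['tool_pos']+.08*AX,R)
```

```text
10.5 [ 0.63039584 -0.12720909  0.05911265] [ 0.42045381  2.47969048 -0.13592199] [-5.96017808  2.23616972  6.03534272] 0.04081465252038836
row [-1.55  0.02 -7.85] [0.03 0.04 0.02] dist mm 80 deg 0.3
```

View pics/w11.png

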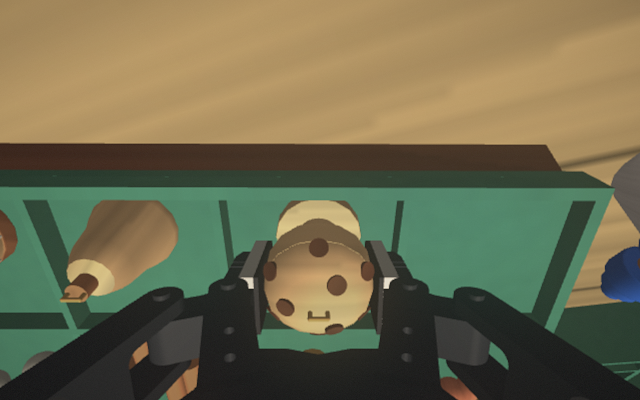

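The toadstool is gripped squarely, with an opening of 40.8 mm. I'm lifting it.

Call:
{"op": "apply_moves", "data": {"rows": [[-0.4, 0, -2, 0, 0, 0], [-0.8, 0, -4, 0, 0, 0], [-1.2, 0, -6, 0, 0, 0], [-1.8, 0, -9, 0, 0, 0], [-1.8, 0, -9, 0, 0, 0], [-1.8, 0, -9, 0, 0, 0]]}}

```text
t: 11.1
tool_pos: [0.5941, -0.1147, 0.1436]
tool_rot: [0.42, 2.477, -0.136]
contact_force: [-0.1, 0.7, -1.1]
opening: 0.0406
```

Run:
```python
from h import *
im=shot('wrist','w12.png'); o=ctrl.get_obs(); print(o['t'],o['tool_pos'],o['contact_force'],o['opening'])
pg=np.array([ 0.63039584,-0.12720909,0.05911265]); Rg=cv2.Rodrigues(np.array([ 0.42045381,2.47969048,-0.13592199]))[0]
a=Rg.T@AX; f=footT(pg,Rg,.0265,.044); th=-np.degrees(np.arctan2(a[0],-a[2])); th=abs(th); print('foot in tool',f,'th',th)
R=placeR(th)
for z in (.12,.012):
    p=np.array([.549,.230,z])-R@f; print(p); row(p,R)
```

```text
11.15 [ 0.59354471 -0.11451878  0.14202311] [-0.5577109  -1.02065334 -0.48878549] 0.040480021201735265
foot in tool [ 0.00825809 -0.00010441  0.01615438] th 11.201167137409476
[0.55396272 0.23010441 0.13745083]
row [12.47 31.23 -8.51] [-1.55  4.95 -3.56] dist mm 347 deg 31.4
[0.55396272 0.23010441 0.02945083]
row [18.85 31.22  0.21] [-1.55  4.95 -3.56] dist mm 365 deg 31.4
```

View pics/w12.png

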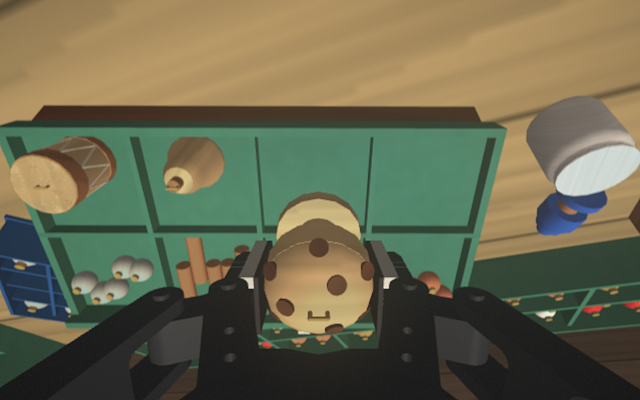

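Call:
{"op": "apply_moves", "data": {"rows": [[3, 8, -5, -0.4, 1.2, -0.9], [8, 18, -8, -0.9, 2.8, -2], [12.5, 31.2, -8.5, -1.55, 4.95, -3.56], [12.5, 31.2, -8.5, -1.55, 4.95, -3.56], [12.5, 31.2, -8.5, -1.55, 4.95, -3.56], [12.5, 31.2, -8.5, -1.55, 4.95, -3.56], [12.5, 31.2, -8.5, -1.55, 4.95, -3.56], [12.5, 31.2, -8.5, -1.55, 4.95, -3.56], [12.5, 31.2, -8.5, -1.55, 4.95, -3.56], [12.5, 31.2, -8.5, -1.55, 4.95, -3.56]]}}

```text
t: 12.15
tool_pos: [0.5534, 0.2289, 0.1358]
tool_rot: [0.0, 2.948, -0.001]
contact_force: [0.3, 0.0, -1.9]
opening: 0.0407
```

Run:
```python
from h import *
im=shot('wrist','w13.png'); o=ctrl.get_obs(); print(o['t'],o['tool_pos'],o['contact_force'],o['opening'])
f=np.array([ 0.00825809,-0.00010441,0.01615438]); R=placeR(11.2)
for z in (.03,.014): row(np.array([.549,.230,z])-R@f,R)
```

```text
12.2 [0.5536158  0.22854192 0.13620313] [-0.40031869  0.45022723 -0.87444417] 0.041069445586300476
row [1.68 0.16 8.72] [-0.01 -0.02 -0.01] dist mm 89 deg 0.1
row [ 1.99  0.16 10.28] [-0.01 -0.02 -0.01] dist mm 105 deg 0.1
```

View pics/w13.png

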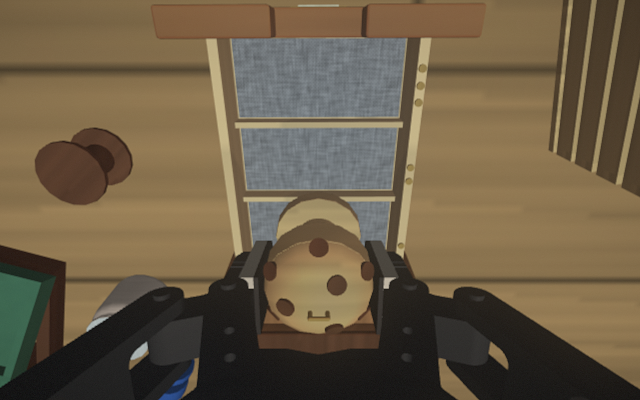

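Run:
```python
from h import *
im=load('w13.png')
for uv,z in [((245,198),.024),((393,198),.024),((238,124.5),.024),((401,124.5),.024),((233,38),.012),((407,38),.012)]: print(uv,onz(im,*uv,z).round(4))
```

```text
(245, 198) [0.5777 0.1712 0.024 ]
(393, 198) [0.5777 0.2862 0.024 ]
(238, 124.5) [0.5203 0.1718 0.024 ]
(401, 124.5) [0.5203 0.2863 0.024 ]
(233, 38) [0.4656 0.1716 0.012 ]
(407, 38) [0.4656 0.287  0.012 ]
```

Call:
{"op": "apply_moves", "data": {"rows": [[0.5, 0.1, 2.5, 0, 0, 0], [1.1, 0.1, 5.5, 0, 0, 0], [1.55, 0.1, 8, 0, 0, 0], [1.85, 0.1, 9.4, 0, 0, 0], [1.97, 0.1, 10.2, 0, 0, 0], [1.97, 0.1, 10.2, 0, 0, 0], [1.97, 0.1, 10.2, 0, 0, 0]]}}

```text
t: 12.9
tool_pos: [0.5551, 0.2295, 0.0337]
tool_rot: [0.002, 2.945, -0.0]
contact_force: [-0.2, -0.2, -0.2]
opening: 0.0409
```

Call:
{"op": "apply_moves", "data": {"rows": [[0.04, 0, 0.15, 0, 0, 0], [0.06, 0, 0.3, 0, 0, 0], [0.06, 0, 0.3, 0, 0, 0]]}}

```text
t: 13.2
tool_pos: [0.5554, 0.2297, 0.0312]
tool_rot: [0.002, 2.944, 0.0]
contact_force: [-0.2, -0.3, 0.6]
opening: 0.0409
```

Call:
{"op": "apply_moves", "data": {"rows": [[0.01, 0, 0.05, 0, 0, 0], [0.02, 0, 0.1, 0, 0, 0], [0.02, 0, 0.1, 0, 0, 0]]}}

```text
t: 13.5
tool_pos: [0.5554, 0.2297, 0.0301]
tool_rot: [0.002, 2.944, 0.0]
contact_force: [0.9, 0.2, -0.3]
opening: 0.0404
```

Call:
{"op": "apply_moves", "data": {"rows": [[0.01, 0, 0.05, 0, 0, 0], [0.02, 0, 0.1, 0, 0, 0], [0.02, 0, 0.1, 0, 0, 0]]}}

```text
t: 13.8
tool_pos: [0.5553, 0.2296, 0.029]
tool_rot: [0.002, 2.945, 0.0]
contact_force: [0.3, -0.3, -0.2]
opening: 0.0404
```

Call:
{"op": "apply_moves", "data": {"rows": [[0.01, 0, 0.05, 0, 0, 0], [0.02, 0, 0.1, 0, 0, 0], [0.02, 0, 0.1, 0, 0, 0]]}}

```text
t: 14.1
tool_pos: [0.5559, 0.2297, 0.0287]
tool_rot: [0.002, 2.943, 0.0]
contact_force: [-1.0, -1.6, 4.3]
opening: 0.0405
```

The toadstool is on the floor, with 4.3 N of contact. I'm releasing it.

Call:
{"op": "apply_moves", "data": {"rows": [[0, 0, -0.03, 0, 0, 0], [0, 0, -0.03, 0, 0, 0], [0, 0, -0.03, 0, 0, 0], [0, 0, -0.03, 0, 0, 0]], "grip": 0.3}}

```text
t: 14.5
tool_pos: [0.5556, 0.2297, 0.0287]
tool_rot: [0.002, 2.944, 0.0]
contact_force: [-0.6, 0.3, -0.0]
opening: 0.0599
```

Call:
{"op": "apply_moves", "data": {"rows": [[0, 0, -2, 0, 0, 0], [0, 0, -5, 0, 0, 0], [0, 0, -8, 0, 0, 0], [0, 0, -12, 0, 0, 0], [0, 0, -14, 0, 0, 0]]}}

```text
t: 15.0
tool_pos: [0.5291, 0.2302, 0.1699]
tool_rot: [0.002, 2.939, 0.002]
contact_force: [0.6, 0.6, -0.3]
opening: 0.0597
```

Run:
```python
from h import *
im=shot('wrist','w14.png')
R=Rtool(TY,TX,36); p=G(.026,-.120,.038)+R[:,2]*(.019-.07); print(p); row(p,R)
```

```text
[ 0.53476017 -0.26748302  0.11668764]
row [  0.65 -49.84   5.45] [ 1.61 -4.79  3.55] dist mm 501 deg 30.9
```

View pics/w14.png

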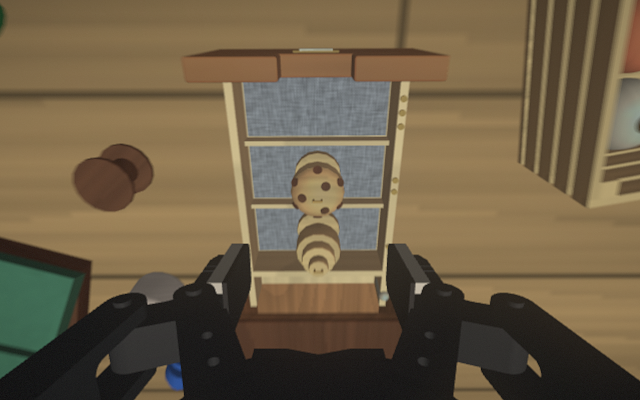

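The toadstool at (318,183) and the tree at (318,240) both stand upright. Next is the drum.

Call:
{"op": "apply_moves", "data": {"rows": [[0.5, -25, 0, 0.8, -2.4, 1.8], [0.5, -25, 0, 0.8, -2.4, 1.8], [0.5, -25, 0, 0.8, -2.4, 1.8], [0.5, -25, 0, 0.8, -2.4, 1.8], [0.5, -25, 0, 0.8, -2.4, 1.8], [0.7, -49.8, 3.5, 1.6, -4.8, 3.55], [0.7, -49.8, 3.5, 1.6, -4.8, 3.55], [0.7, -49.8, 3.5, 1.6, -4.8, 3.55], [0.7, -49.8, 3.5, 1.6, -4.8, 3.55], [0.7, -49.8, 3.5, 1.6, -4.8, 3.55], [0.7, -49.8, 3.5, 1.6, -4.8, 3.55], [0.7, -49.8, 3.5, 1.6, -4.8, 3.55], [0.7, -49.8, 3.5, 1.6, -4.8, 3.55]]}}

```text
t: 16.35
tool_pos: [0.53, -0.2661, 0.1348]
tool_rot: [0.424, 2.483, -0.135]
contact_force: [0.6, 0.7, 0.1]
opening: 0.0593
```

Run:
```python
from h import *
im=shot('wrist','w15.png'); o=ctrl.get_obs(); print(o['t'],o['tool_pos'])
R=Rtool(TY,TX,36); p=G(.026,-.120,.038)+R[:,2]*(.019-.07); row(p,R)
print(proj(im,[G(.026,-.120,h) for h in (.046,0)]))
cv2.imwrite('pics/w15c.png',cv2.resize(im['color'][80:280,180:440],None,fx=3,fy=3,interpolation=cv2.INTER_CUBIC))
```

```text
16.4 [ 0.53022609 -0.26573272  0.13518835]
row [ 0.69 -0.02  1.78] [ 0.03 -0.    0.01] dist mm 19 deg 0.1
[[319.12657161 208.65677039]
 [318.86917561 179.93424162]]
```

View pics/w15c.png

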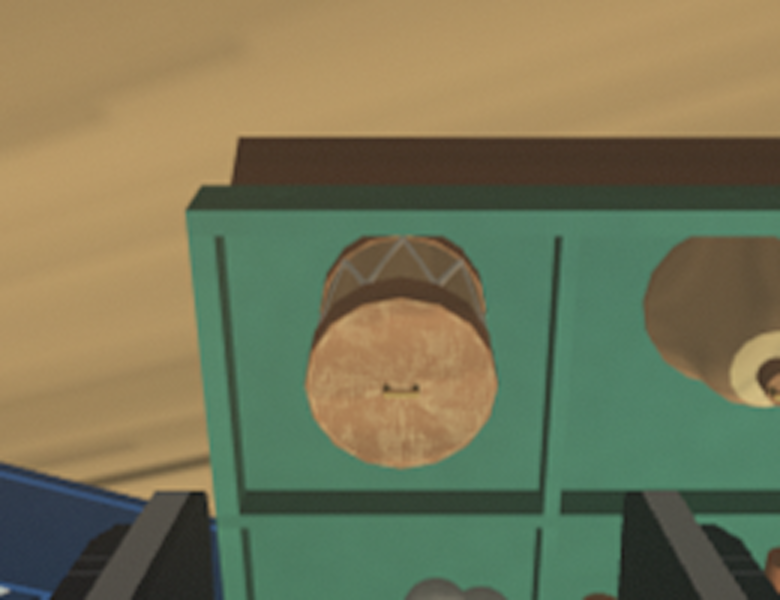

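The drum's top face is centred at (314,208), about 3.5 mm towards -y of my estimate. I'm correcting for that and descending.

Call:
{"op": "apply_moves", "data": {"rows": [[0.65, -0.35, 2.5, 0, 0, 0], [0.65, -0.35, 5, 0, 0, 0], [0.65, -0.35, 7, 0, 0, 0], [0.65, -0.35, 8.5, 0, 0, 0], [0.65, -0.35, 8.8, 0, 0, 0], [0.65, -0.35, 8.8, 0, 0, 0]]}}

```text
t: 17.0
tool_pos: [0.5732, -0.2828, 0.06]
tool_rot: [0.42, 2.484, -0.134]
contact_force: [-0.2, 0.4, 0.3]
opening: 0.0598
```

Run:
```python
from h import *
im=shot('wrist','w16.png'); o=ctrl.get_obs(); print(o['t'],o['tool_pos'],o['contact_force'])
R=Rtool(TY,TX,36); row(G(.026,-.1235,.038)+R[:,2]*.019,R)
```

```text
17.05 [ 0.57331485 -0.28324574  0.06070768] [ 0.52956149 -0.74944663  0.51936239]
row [ 0.08 -0.14  0.03] [0.04 0.   0.03] dist mm 2 deg 0.2
```

View pics/w16.png

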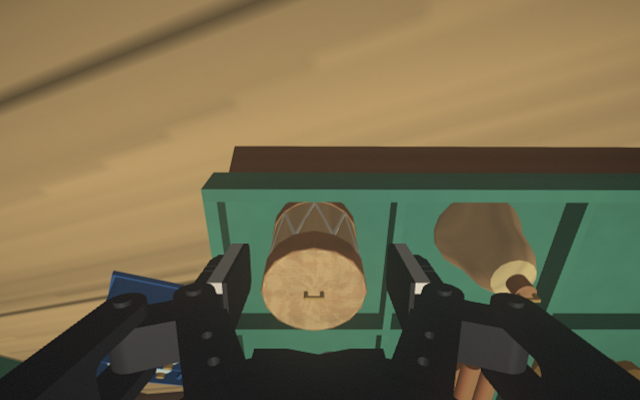

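Call:
{"op": "apply_moves", "data": {"rows": [[0, -0.15, 0, 0, 0, 0], [0, -0.15, 0, 0, 0, 0], [0, -0.15, 0, 0, 0, 0], [0, -0.15, 0, 0, 0, 0], [0, -0.15, 0, 0, 0, 0], [0, -0.15, 0, 0, 0, 0]], "grip": 1, "squeeze": 40}}

```text
t: 17.65
tool_pos: [0.5731, -0.2847, 0.0623]
tool_rot: [0.42, 2.481, -0.135]
contact_force: [-3.9, 4.1, 5.3]
opening: 0.0386
```

Run:
```python
from h import *
im=shot('wrist','w17.png'); o=ctrl.get_obs(); print(o['t'],o['tool_pos'],o['tool_rot'],o['contact_force'],o['opening'])
R=Rtool(TY,TX,36); row(o['tool_pos']+.09*AX,R)
```

```text
17.7 [ 0.57312146 -0.28464625  0.06228007] [ 0.41950169  2.48142073 -0.13487   ] [-3.04850299  3.88993014  5.39451691] 0.03869062415058341
row [-1.73  0.03 -8.83] [0.04 0.02 0.03] dist mm 90 deg 0.3
```

View pics/w17.png

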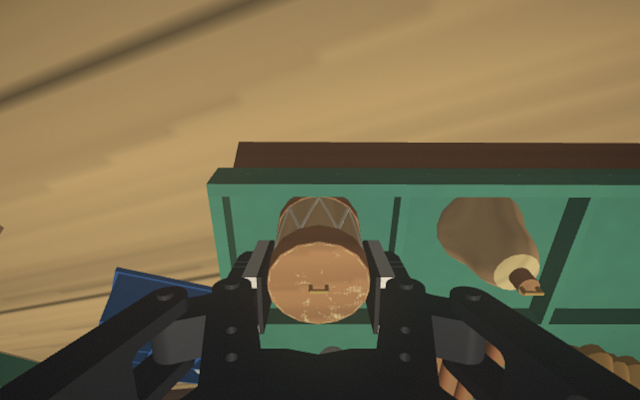

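Call:
{"op": "apply_moves", "data": {"rows": [[-0.4, 0, -2, 0, 0, 0], [-0.8, 0, -4, 0, 0, 0], [-1.2, 0, -6, 0, 0, 0], [-1.8, 0, -9, 0, 0, 0], [-1.8, 0, -9, 0, 0, 0], [-1.8, 0, -9, 0, 0, 0]]}}

```text
t: 18.3
tool_pos: [0.5369, -0.2725, 0.1469]
tool_rot: [0.419, 2.479, -0.137]
contact_force: [0.5, -0.1, 0.5]
opening: 0.0385
```

Run:
```python
from h import *
im=shot('wrist','w18.png'); o=ctrl.get_obs(); print(o['t'],o['tool_pos'],o['contact_force'],o['opening'])
pg=np.array([ 0.57312146,-0.28464625,0.06228007]); Rg=cv2.Rodrigues(np.array([ 0.41950169,2.48142073,-0.13487]))[0]
a=Rg.T@AX; f=footT(pg,Rg,.026,-.125); th=abs(np.degrees(np.arctan2(a[0],-a[2]))); print('foot in tool',f,'th',th)
R=placeR(th)
for z in (.13,.012):
    p=np.array([.4925,.230,z])-R@f; print(p); row(p,R)
```

```text
18.35 [ 0.53642015 -0.27199487  0.14527375] [ 0.04148551 -0.03108846 -0.25377202] 0.03869467079514871
foot in tool [ 0.00919695 -0.00159943  0.01964337] th 11.108710510882625
[0.49773992 0.23159943 0.15104731]
row [ 16.01  46.3  -12.31] [-1.53  4.95 -3.55] dist mm 505 deg 31.4
[0.49773992 0.23159943 0.03304731]
row [22.96 46.28 -2.78] [-1.53  4.95 -3.55] dist mm 517 deg 31.4
```

View pics/w18.png

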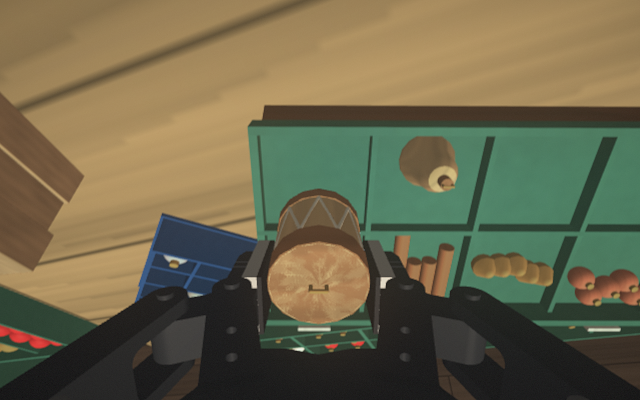

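Call:
{"op": "apply_moves", "data": {"rows": [[3, 8, -6, -0.4, 1.2, -0.9], [9, 25, -11, -0.9, 2.8, -2], [9, 25, -11, -0.9, 2.8, -2], [9, 25, -11, -0.9, 2.8, -2], [9, 25, -11, -0.9, 2.8, -2], [16, 46.4, -12.3, -1.53, 4.95, -3.55], [16, 46.4, -12.3, -1.53, 4.95, -3.55], [16, 46.4, -12.3, -1.53, 4.95, -3.55], [16, 46.4, -12.3, -1.53, 4.95, -3.55], [16, 46.4, -12.3, -1.53, 4.95, -3.55], [16, 46.4, -12.3, -1.53, 4.95, -3.55], [16, 46.4, -12.3, -1.53, 4.95, -3.55], [16, 46.4, -12.3, -1.53, 4.95, -3.55]]}}

```text
t: 19.65
tool_pos: [0.4978, 0.2319, 0.1497]
tool_rot: [-0.001, 2.95, -0.002]
contact_force: [-0.2, -0.5, -0.3]
opening: 0.0387
```

Run:
```python
from h import *
im=shot('wrist','w19.png'); o=ctrl.get_obs(); print(o['t'],o['tool_pos'],o['contact_force'],o['opening'])
f=np.array([ 0.00919695,-0.00159943,0.01964337]); R=placeR(11.1)
for z in (.03,.016): row(np.array([.4935,.230,z])-R@f,R)
```

```text
19.7 [0.49807198 0.231404   0.15014065] [ 0.468611    0.07890597 -0.12119482] 0.03868771229801988
row [1.83 0.03 9.74] [-0.02 -0.01 -0.01] dist mm 99 deg 0.1
row [ 2.1   0.03 11.11] [-0.02 -0.01 -0.01] dist mm 113 deg 0.1
```

View pics/w19.png

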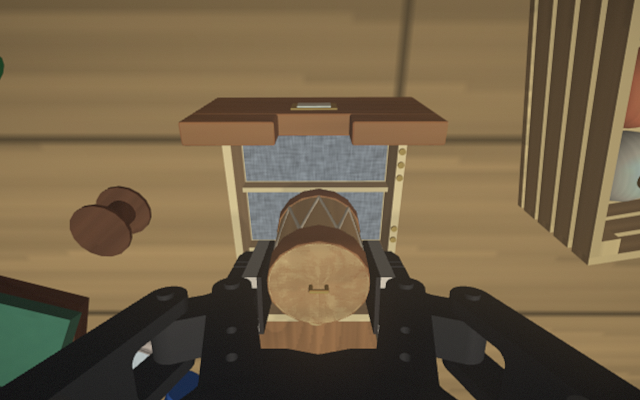

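Run:
```python
from h import *
im=load('w19.png')
for uv,z in [((246,189),.024),((387,189),.024),((275,145),.087),((352,145),.087),((182,143),.087),((446,143),.087),((183,125),.087),((245,137),.012)]: print(uv,onz(im,*uv,z).round(4))
```

```text
(246, 189) [0.5206 0.1724 0.024 ]
(387, 189) [0.5204 0.2868 0.024 ]
(275, 145) [0.4645 0.2063 0.087 ]
(352, 145) [0.4645 0.2505 0.087 ]
(182, 143) [0.4634 0.1531 0.087 ]
(446, 143) [0.4632 0.3042 0.087 ]
(183, 125) [0.453  0.1555 0.087 ]
(245, 137) [0.4808 0.173  0.012 ]
```

Call:
{"op": "apply_moves", "data": {"rows": [[0.5, 0, 2.5, 0, 0, 0], [1.0, 0, 5.5, 0, 0, 0], [1.5, 0, 8, 0, 0, 0], [1.8, 0, 9.6, 0, 0, 0], [1.8, 0, 9.6, 0, 0, 0]]}}

```text
t: 20.2
tool_pos: [0.4968, 0.2287, 0.0493]
tool_rot: [0.005, 2.955, -0.006]
contact_force: [-0.9, 0.2, -0.8]
opening: 0.0383
```

Run:
```python
from h import *
im=shot('wrist','w20.png'); s=shot('scene','s20.png'); o=ctrl.get_obs(); print(o['t'],o['tool_pos'],o['contact_force'],o['opening'])
f=np.array([ 0.00919695,-0.00159943,0.01964337]); R=placeR(11.1)
for z in (.016,.012): row(np.array([.4935,.230,z])-R@f,R)
cv2.imwrite('pics/s20c.png',cv2.resize(s['color'][180:400,300:560],None,fx=2.7,fy=2.7))
```

```text
20.3 [0.49926798 0.2301043  0.05288381] [ 0.43633429 -0.40340497  0.21045415] 0.03884460837647393
row [0.36 0.15 1.54] [-0.02 -0.01 -0.03] dist mm 16 deg 0.2
row [0.43 0.15 1.94] [-0.02 -0.01 -0.03] dist mm 20 deg 0.2
```

View pics/w20.png

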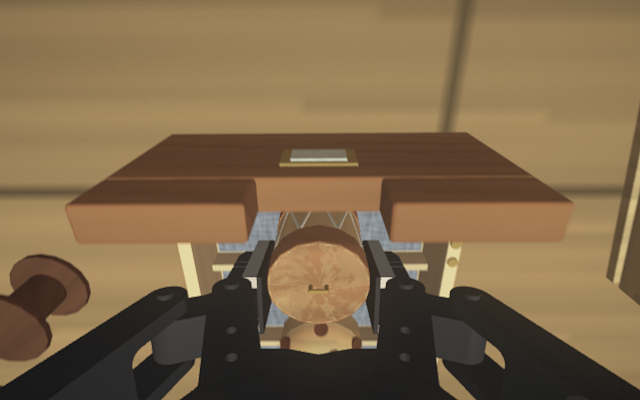

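View pics/s20c.png

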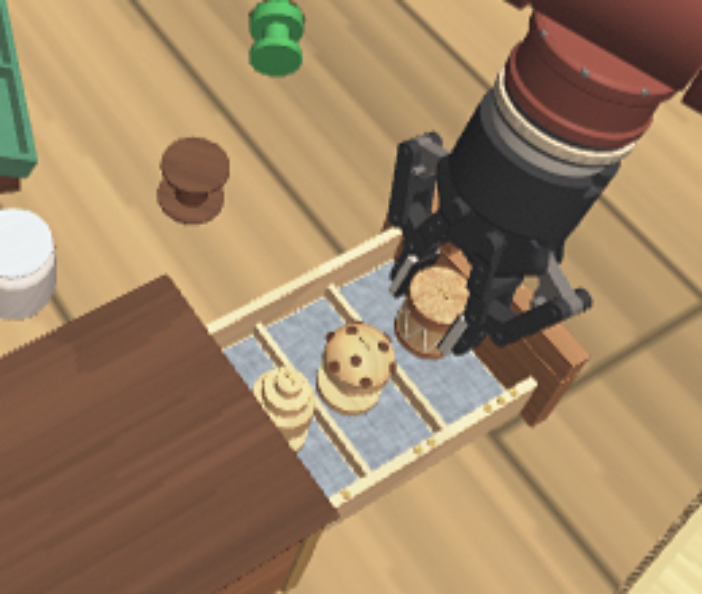

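Call:
{"op": "apply_moves", "data": {"rows": [[0.15, 0.05, 0.6, 0, 0, 0], [0.25, 0.05, 1.1, 0, 0, 0], [0.33, 0.05, 1.5, 0, 0, 0], [0.33, 0.05, 1.5, 0, 0, 0]]}}

```text
t: 20.7
tool_pos: [0.4984, 0.2305, 0.0369]
tool_rot: [0.004, 2.95, -0.003]
contact_force: [-0.5, 0.2, -0.6]
opening: 0.0387
```

Call:
{"op": "apply_moves", "data": {"rows": [[0.03, 0, 0.15, 0, 0, 0], [0.04, 0, 0.2, 0, 0, 0], [0.04, 0, 0.2, 0, 0, 0]]}}

```text
t: 21.0
tool_pos: [0.4984, 0.2305, 0.0348]
tool_rot: [0.004, 2.95, -0.003]
contact_force: [0.4, -0.0, -0.8]
opening: 0.0383
```

Call:
{"op": "apply_moves", "data": {"rows": [[0.01, 0, 0.05, 0, 0, 0], [0.02, 0, 0.1, 0, 0, 0], [0.02, 0, 0.1, 0, 0, 0]]}}

```text
t: 21.3
tool_pos: [0.4984, 0.2305, 0.0338]
tool_rot: [0.003, 2.95, -0.003]
contact_force: [0.2, -0.7, -0.7]
opening: 0.0384
```

Call:
{"op": "apply_moves", "data": {"rows": [[0.01, 0, 0.05, 0, 0, 0], [0.02, 0, 0.1, 0, 0, 0], [0.02, 0, 0.1, 0, 0, 0]]}}

```text
t: 21.6
tool_pos: [0.4983, 0.2305, 0.0327]
tool_rot: [0.004, 2.95, -0.003]
contact_force: [0.2, -0.6, 0.3]
opening: 0.0386
```

Call:
{"op": "apply_moves", "data": {"rows": [[0.01, 0, 0.05, 0, 0, 0], [0.02, 0, 0.1, 0, 0, 0], [0.02, 0, 0.1, 0, 0, 0]]}}

```text
t: 21.9
tool_pos: [0.4988, 0.2305, 0.0322]
tool_rot: [0.003, 2.949, -0.003]
contact_force: [0.4, -1.2, 3.1]
opening: 0.0385
```

Call:
{"op": "apply_moves", "data": {"rows": [[0, 0, -0.03, 0, 0, 0], [0, 0, -0.03, 0, 0, 0], [0, 0, -0.03, 0, 0, 0], [0, 0, -0.03, 0, 0, 0]], "grip": 0.3}}

```text
t: 22.3
tool_pos: [0.4985, 0.2306, 0.0323]
tool_rot: [0.003, 2.949, -0.003]
contact_force: [0.6, -0.6, -0.2]
opening: 0.0596
```

Call:
{"op": "apply_moves", "data": {"rows": [[0, 0, -2, 0, 0, 0], [0, 0, -5, 0, 0, 0], [0, 0, -8, 0, 0, 0], [0, 0, -12, 0, 0, 0], [0, 0, -14, 0, 0, 0]]}}

```text
t: 22.8
tool_pos: [0.4728, 0.2314, 0.1736]
tool_rot: [0.003, 2.945, -0.0]
contact_force: [0.1, 0.5, 0.3]
opening: 0.0598
```

Run:
```python
from h import *
im=shot('wrist','w21.png'); s=shot('scene','s21.png'); o=ctrl.get_obs(); print(o['t'],o['tool_pos'],o['q'].round(2))
cv2.imwrite('pics/s21c.png',cv2.resize(s['color'][180:400,300:560],None,fx=2.7,fy=2.7))
for uv in [(246,189)]: pass
```

```text
22.9 [0.47375072 0.23177648 0.17429642] [ 0.35 -0.26  2.01 -0.07  1.21 -1.2 ]
```

View pics/w21.png

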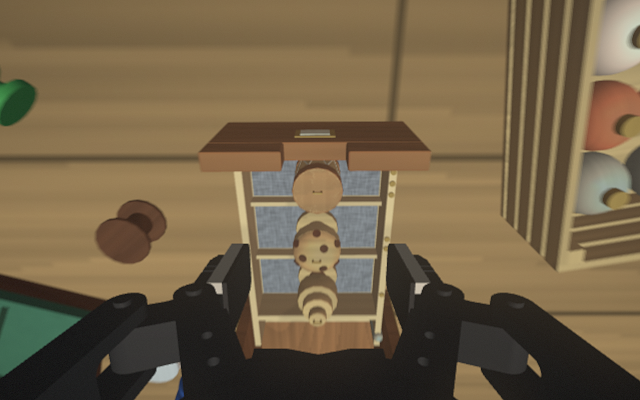

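View pics/s21c.png

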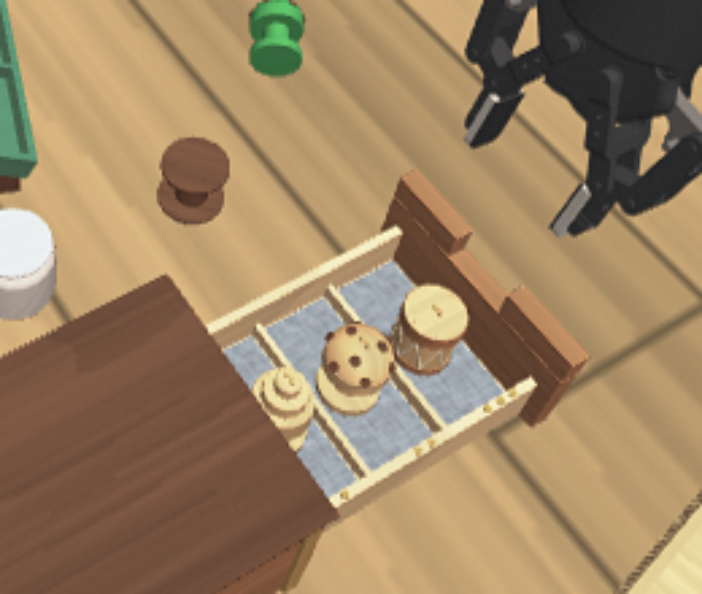

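Run:
```python
from h import *
im=load('w21.png'); s=load('s21.png')
print('drum top wrist',onz(im,317.5,189,.058),'scene',onz(s,300+433/2.7,180+311/2.7,.058))
print('two',two(im,(317.5,189),s,(300+433/2.7,180+311/2.7)))
print('div',onz(im,255,203,.024),onz(im,380,203,.024),'tree tip',onz(im,317.5,315,.078))
cv2.imwrite('pics/s21d.png',cv2.resize(s['color'][260:340,400:500],None,fx=7,fy=7,interpolation=cv2.INTER_CUBIC))
cv2.imwrite('pics/w21d.png',cv2.resize(im['color'][120:340,220:420],None,fx=2.7,fy=2.7,interpolation=cv2.INTER_CUBIC))
```

```text
drum top wrist [0.49155648 0.23012125 0.058     ] scene [0.49363835 0.23084746 0.058     ]
two (array([0.49246751, 0.2301513 , 0.05597247]), np.float64(8.002554808976823e-05))
div [0.52091116 0.17326413 0.024     ] [0.52112539 0.28661113 0.024     ] tree tip [0.60312004 0.22982293 0.078     ]
```

View pics/s21d.png

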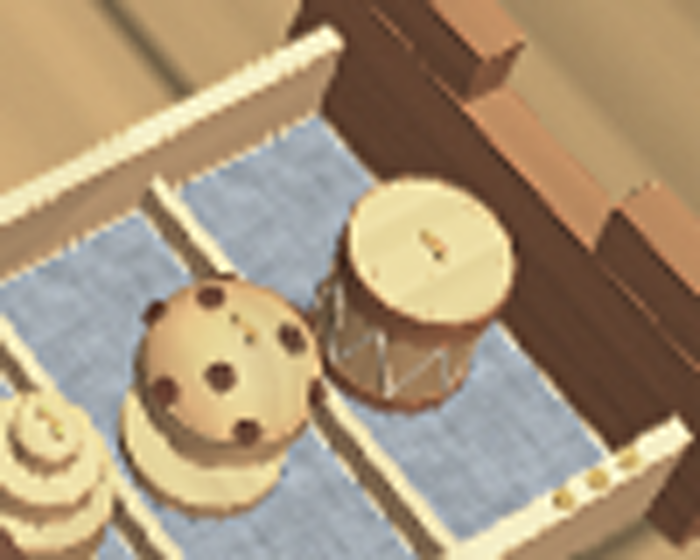

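View pics/w21d.png

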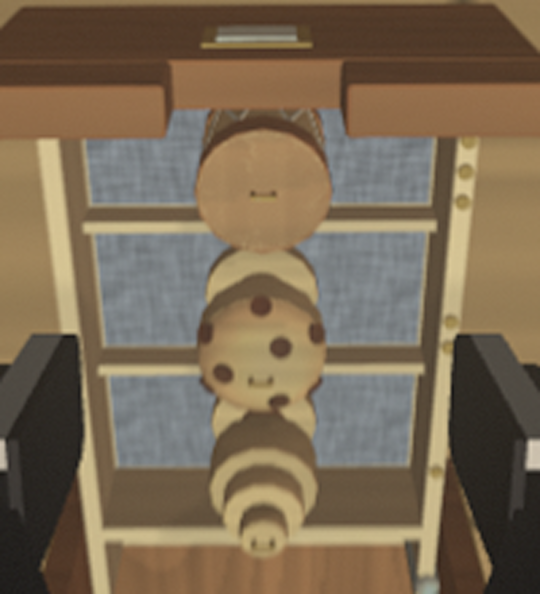

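All three ornaments stand upright in their own pockets. The drum's top triangulates to (0.492, 0.230, 0.056). Next I'll shut the fingers and move in front of the drawer.

Run:
```python
from h import *
R=placeR(11)
row(np.array([.405,.230,.17]),R); row(np.array([.405,.230,.05]),R)
t=load('t8.png'); print(onz(t,138,283,.05), onz(t,130,235,.05))
```

```text
row [ 6.82 -0.19 -0.94] [ 0.01  0.09 -0.03] dist mm 69 deg 0.5
row [ 9.21 -0.2  10.82] [ 0.01  0.09 -0.03] dist mm 142 deg 0.5
[0.42141098 0.36095455 0.05      ] [0.53474036 0.3791479  0.05      ]
```

Call:
{"op": "apply_moves", "data": {"rows": [[3.5, -0.2, -0.5, 0, 0, 0], [6.8, -0.2, -0.9, 0, 0.1, 0], [6.8, -0.2, -0.9, 0, 0.1, 0], [6.8, -0.2, -0.9, 0, 0.1, 0], [7.6, -0.2, 3, 0, 0.1, 0], [8.4, -0.2, 7, 0, 0.1, 0], [9.2, -0.2, 10.8, 0, 0.1, 0], [9.2, -0.2, 10.8, 0, 0.1, 0], [9.2, -0.2, 10.8, 0, 0.1, 0]], "grip": 1}}

```text
t: 23.8
tool_pos: [0.4052, 0.2298, 0.0498]
tool_rot: [0.004, 2.952, -0.0]
contact_force: [-0.1, 0.1, 0.2]
opening: 0.0
```

Run:
```python
from h import *
s=shot('scene','s22.png'); o=ctrl.get_obs(); print(o['t'],o['tool_pos'],o['contact_force'],o['opening'],o['q'].round(2))
R=placeR(11); row(np.array([.435,.230,.05]),R); row(np.array([.605,.230,.05]),R)
cv2.imwrite('pics/s22c.png',cv2.resize(s['color'][180:400,320:640],None,fx=2.4,fy=2.4))
```

```text
23.85 [0.40656043 0.23042002 0.05174733] [-0.09997888  0.15691985  1.105248  ] 4.9231345606878216e-05 [ 0.4  -0.26  2.23 -0.09  1.   -1.13]
row [-2.76 -0.04  0.72] [ 0.01  0.01 -0.03] dist mm 28 deg 0.2
row [-1.944e+01  1.000e-02  3.980e+00] [ 0.01  0.01 -0.03] dist mm 198 deg 0.2
```

View pics/s22c.png

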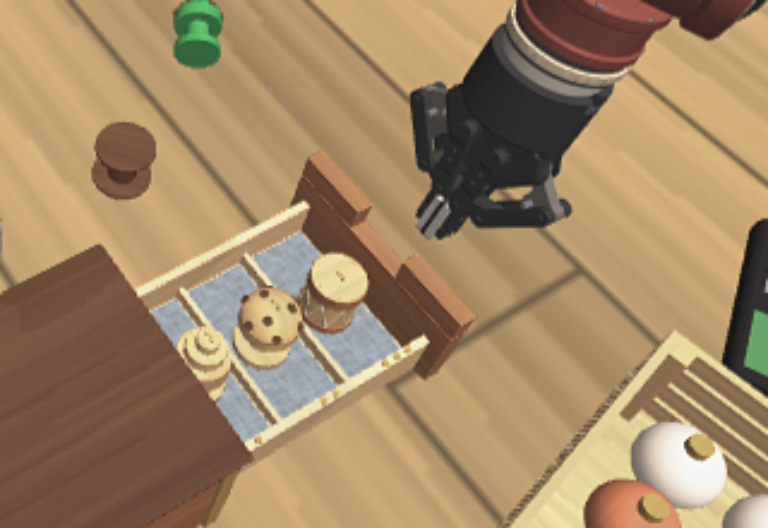

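Call:
{"op": "apply_moves", "data": {"rows": [[-0.6, 0, 0.2, 0, 0, 0], [-1.2, 0, 0.35, 0, 0, 0], [-1.8, 0, 0.45, 0, 0, 0], [-2.3, 0, 0.55, 0, 0, 0], [-2.6, 0, 0.6, 0, 0, 0], [-2.8, 0, 0.65, 0, 0, 0], [-3.0, 0, 0.7, 0, 0, 0], [-3.2, 0, 0.74, 0, 0, 0], [-3.4, 0, 0.78, 0, 0, 0], [-3.6, 0, 0.82, 0, 0, 0], [-3.8, 0, 0.86, 0, 0, 0], [-4.0, 0, 0.9, 0, 0, 0]]}}

```text
t: 25.05
tool_pos: [0.4475, 0.2303, 0.0504]
tool_rot: [0.004, 2.949, 0.002]
contact_force: [-1.5, 0.7, 0.8]
opening: -0.0
```

Call:
{"op": "apply_moves", "data": {"rows": [[-0.2, 0, 0.04, 0, 0, 0], [-0.45, 0, 0.09, 0, 0, 0], [-0.75, 0, 0.15, 0, 0, 0], [-1.05, 0, 0.21, 0, 0, 0], [-1.35, 0, 0.27, 0, 0, 0], [-1.65, 0, 0.33, 0, 0, 0], [-1.95, 0, 0.39, 0, 0, 0], [-2.25, 0, 0.45, 0, 0, 0], [-2.55, 0, 0.51, 0, 0, 0], [-2.85, 0, 0.57, 0, 0, 0], [-3.15, 0, 0.63, 0, 0, 0], [-3.45, 0, 0.69, 0, 0, 0], [-3.75, 0, 0.75, 0, 0, 0], [-4.05, 0, 0.81, 0, 0, 0], [-4.35, 0, 0.87, 0, 0, 0], [-4.65, 0, 0.93, 0, 0, 0], [-4.95, 0, 0.99, 0, 0, 0], [-5.2, 0, 1.04, 0, 0, 0], [-5.4, 0, 1.08, 0, 0, 0], [-5.5, 0, 1.1, 0, 0, 0]]}}

```text
t: 27.05
tool_pos: [0.5037, 0.2301, 0.0501]
tool_rot: [0.004, 2.949, 0.002]
contact_force: [-1.0, 0.3, 0.6]
opening: 0.0002
```

Run:
```python
from h import *
s=shot('scene','s23.png'); o=ctrl.get_obs(); print(o['t'],o['tool_pos'],o['contact_force'])
R=placeR(11); row(np.array([.56,.230,.05]),R)
cv2.imwrite('pics/s23c.png',cv2.resize(s['color'][180:400,300:560],None,fx=2.7,fy=2.7))
```

```text
27.1 [0.50383553 0.23012246 0.05014941] [-0.40986846 -0.23257166  0.56618919]
row [-5.51  0.    1.09] [ 0.01  0.01 -0.03] dist mm 56 deg 0.2
```

View pics/s23c.png

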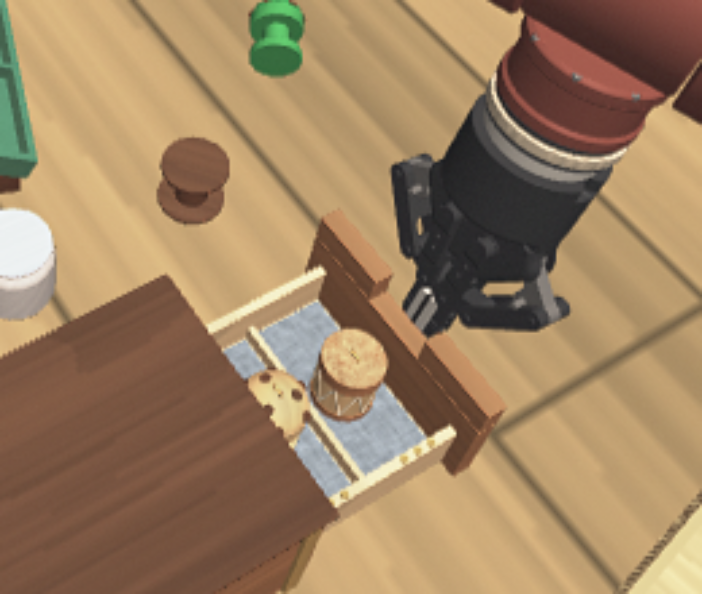

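The drawer is sliding smoothly at about 1 N, and the drum and toadstool are steady. I'll keep pushing.

Call:
{"op": "apply_moves", "data": {"rows": [[-0.2, 0, 0.04, 0, 0, 0], [-0.45, 0, 0.09, 0, 0, 0], [-0.75, 0, 0.15, 0, 0, 0], [-1.05, 0, 0.21, 0, 0, 0], [-1.35, 0, 0.27, 0, 0, 0], [-1.65, 0, 0.33, 0, 0, 0], [-1.95, 0, 0.39, 0, 0, 0], [-2.25, 0, 0.45, 0, 0, 0], [-2.55, 0, 0.51, 0, 0, 0], [-2.85, 0, 0.57, 0, 0, 0], [-3.15, 0, 0.63, 0, 0, 0], [-3.45, 0, 0.69, 0, 0, 0], [-3.75, 0, 0.75, 0, 0, 0], [-4.05, 0, 0.81, 0, 0, 0], [-4.35, 0, 0.87, 0, 0, 0], [-4.65, 0, 0.93, 0, 0, 0], [-4.95, 0, 0.99, 0, 0, 0], [-5.2, 0, 1.04, 0, 0, 0], [-5.4, 0, 1.08, 0, 0, 0], [-5.5, 0, 1.1, 0, 0, 0]]}}

```text
t: 29.1
tool_pos: [0.5601, 0.2299, 0.0499]
tool_rot: [0.004, 2.949, 0.002]
contact_force: [-0.3, 0.7, 0.2]
opening: 0.0002
```

Call:
{"op": "apply_moves", "data": {"rows": [[-0.2, 0, 0.04, 0, 0, 0], [-0.4, 0, 0.08, 0, 0, 0], [-0.6, 0, 0.12, 0, 0, 0], [-0.8, 0, 0.16, 0, 0, 0], [-1.0, 0, 0.2, 0, 0, 0], [-1.2, 0, 0.24, 0, 0, 0], [-1.4, 0, 0.28, 0, 0, 0], [-1.6, 0, 0.32, 0, 0, 0], [-1.8, 0, 0.36, 0, 0, 0], [-2.0, 0, 0.4, 0, 0, 0], [-2.2, 0, 0.44, 0, 0, 0], [-2.4, 0, 0.48, 0, 0, 0], [-2.6, 0, 0.52, 0, 0, 0], [-2.8, 0, 0.56, 0, 0, 0], [-2.9, 0, 0.58, 0, 0, 0]]}}

```text
t: 30.6
tool_pos: [0.5899, 0.2299, 0.0497]
tool_rot: [0.004, 2.949, 0.002]
contact_force: [-0.7, 0.0, 0.6]
opening: -0.0002
```

Run:
```python
from h import *
s=shot('scene','s24.png'); im=shot('wrist','w24.png'); o=ctrl.get_obs(); print(o['t'],o['tool_pos'],o['contact_force'])
cv2.imwrite('pics/s24c.png',cv2.resize(s['color'][180:400,300:560],None,fx=2.7,fy=2.7))
```

```text
30.7 [0.58993313 0.22978645 0.04975494] [-0.14813181  0.2946042   0.43607086]
```

View pics/s24c.png

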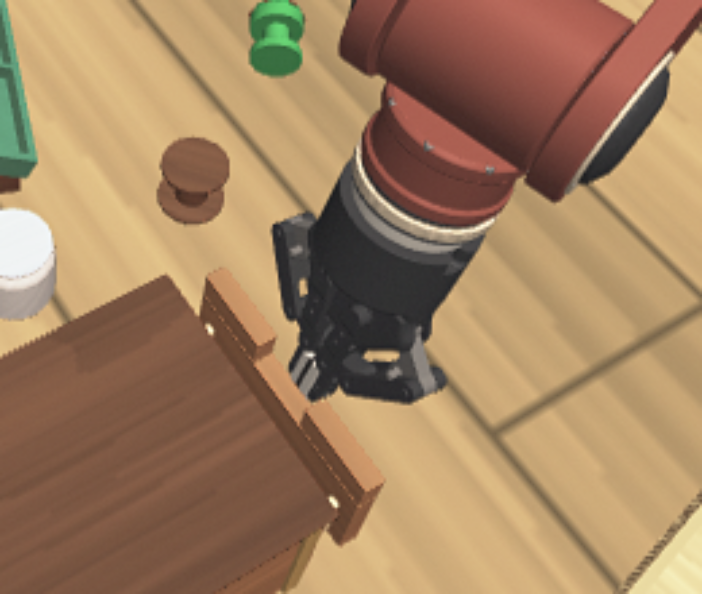

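View pics/w24.png

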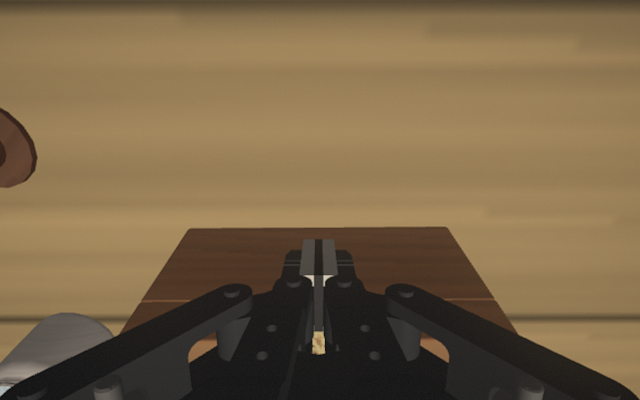

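About 20 mm is left, so I'm going slowly through the catch.

Call:
{"op": "apply_moves", "data": {"rows": [[-0.15, 0, 0.03, 0, 0, 0], [-0.3, 0, 0.06, 0, 0, 0], [-0.45, 0, 0.09, 0, 0, 0], [-0.6, 0, 0.12, 0, 0, 0], [-0.75, 0, 0.15, 0, 0, 0], [-0.9, 0, 0.18, 0, 0, 0], [-1.05, 0, 0.21, 0, 0, 0], [-1.2, 0, 0.24, 0, 0, 0]]}}

```text
t: 31.5
tool_pos: [0.6023, 0.2297, 0.0496]
tool_rot: [0.004, 2.949, 0.002]
contact_force: [-1.7, -0.1, -0.6]
opening: 0.0001
```

Call:
{"op": "apply_moves", "data": {"rows": [[-0.1, 0, 0.02, 0, 0, 0], [-0.2, 0, 0.04, 0, 0, 0], [-0.3, 0, 0.06, 0, 0, 0], [-0.4, 0, 0.08, 0, 0, 0]]}}

```text
t: 31.9
tool_pos: [0.6051, 0.2298, 0.0495]
tool_rot: [0.004, 2.952, 0.001]
contact_force: [-9.1, 0.2, 6.3]
opening: 0.0003
```

Run:
```python
from h import *
s=shot('scene','s25.png'); o=ctrl.get_obs(); print(o['t'],o['tool_pos'],o['contact_force'])
cv2.imwrite('pics/s25c.png',cv2.resize(s['color'][260:400,340:480],None,fx=4.2,fy=4.2,interpolation=cv2.INTER_CUBIC))
```

```text
31.95 [0.60517172 0.22978317 0.0495444 ] [-6.17165563  0.07268286  5.26731861]
```

View pics/s25c.png

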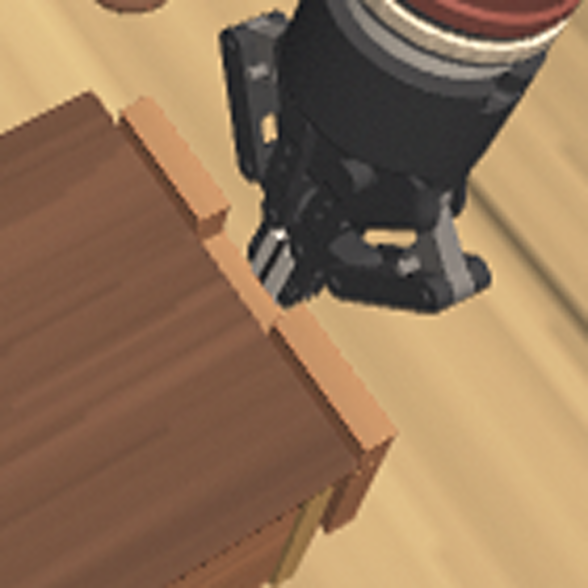

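The drawer is now inside the catch zone at about 6 N, with a small gap still visible. I'll continue.

Call:
{"op": "apply_moves", "data": {"rows": [[-0.1, 0, 0.02, 0, 0, 0], [-0.2, 0, 0.04, 0, 0, 0], [-0.3, 0, 0.06, 0, 0, 0], [-0.4, 0, 0.08, 0, 0, 0]]}}

```text
t: 32.35
tool_pos: [0.6075, 0.2298, 0.0496]
tool_rot: [0.004, 2.957, -0.0]
contact_force: [-8.9, -1.1, 7.2]
opening: -0.0002
```

Call:
{"op": "apply_moves", "data": {"rows": [[-0.1, 0, 0.02, 0, 0, 0], [-0.2, 0, 0.04, 0, 0, 0], [-0.3, 0, 0.06, 0, 0, 0]]}}

```text
t: 32.65
tool_pos: [0.6097, 0.2298, 0.0496]
tool_rot: [0.004, 2.959, -0.001]
contact_force: [-6.6, -0.6, 5.5]
opening: -0.0001
```

Call:
{"op": "apply_moves", "data": {"rows": [[-0.1, 0, 0.02, 0, 0, 0], [-0.2, 0, 0.04, 0, 0, 0], [-0.3, 0, 0.06, 0, 0, 0]]}}

```text
t: 32.95
tool_pos: [0.6126, 0.2298, 0.0497]
tool_rot: [0.004, 2.96, -0.001]
contact_force: [-3.5, 0.6, 2.1]
opening: 0.0001
```

Run:
```python
from h import *
s=shot('scene','s26.png'); o=ctrl.get_obs(); print(o['t'],o['tool_pos'],o['contact_force'])
cv2.imwrite('pics/s26c.png',cv2.resize(s['color'][260:400,340:480],None,fx=4.2,fy=4.2,interpolation=cv2.INTER_CUBIC))
```

```text
33.0 [0.61309214 0.22979685 0.04975512] [-0.82210073 -0.04136745  0.70246941]
```

View pics/s26c.png

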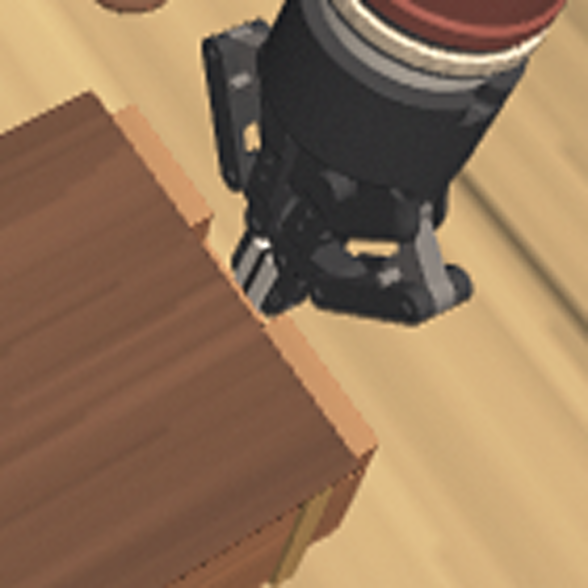

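Call:
{"op": "apply_moves", "data": {"rows": [[-0.1, 0, 0.02, 0, 0, 0], [-0.2, 0, 0.04, 0, 0, 0], [-0.2, 0, 0.04, 0, 0, 0]]}}

```text
t: 33.3
tool_pos: [0.6158, 0.2297, 0.0498]
tool_rot: [0.004, 2.957, -0.001]
contact_force: [0.7, 0.4, 0.2]
opening: -0.0001
```

Call:
{"op": "apply_moves", "data": {"rows": [[-0.1, 0, 0.02, 0, 0, 0], [-0.2, 0, 0.04, 0, 0, 0], [-0.2, 0, 0.04, 0, 0, 0]]}}

```text
t: 33.6
tool_pos: [0.6171, 0.2297, 0.0496]
tool_rot: [0.004, 2.959, -0.001]
contact_force: [-4.9, -0.2, 3.3]
opening: -0.0002
```

Call:
{"op": "apply_moves", "data": {"rows": [[-0.1, 0, 0.02, 0, 0, 0], [-0.15, 0, 0.03, 0, 0, 0], [-0.15, 0, 0.03, 0, 0, 0]]}}

```text
t: 33.9
tool_pos: [0.6172, 0.2298, 0.0496]
tool_rot: [0.004, 2.963, -0.002]
contact_force: [-8.5, 0.1, 6.7]
opening: 0.0003
```

Call:
{"op": "apply_moves", "data": {"rows": [[0.5, 0, -0.1, 0, 0, 0], [2, 0, -0.4, 0, 0, 0], [5, 0, -1, 0, 0, 0], [8, 0, -1.6, 0, 0, 0], [11, 0, -3.5, 0, 0, 0], [13, 0, -7, 0, 0, 0], [15, 0, -12, 0, 0, 0], [15, 0, -12, 0, 0, 0], [15, 0, -12, 0, 0, 0]]}}

```text
t: 34.8
tool_pos: [0.4492, 0.2308, 0.1434]
tool_rot: [0.003, 2.958, 0.001]
contact_force: [-0.6, -0.4, -0.9]
opening: -0.0002
```

Run:
```python
from h import *
s=shot('scene','s27.png'); t=shot('top','t27.png');w=shot('wrist','w27.png'); o=ctrl.get_obs(); print(o['t'],o['tool_pos'],o['contact_force'])
cv2.imwrite('pics/s27c.png',cv2.resize(s['color'][100:400,200:480],None,fx=2,fy=2,interpolation=cv2.INTER_CUBIC))
```

```text
34.95 [0.44792037 0.22982138 0.1393695 ] [ 0.30451397 -0.17716371 -0.36289437]
```

View pics/s27c.png

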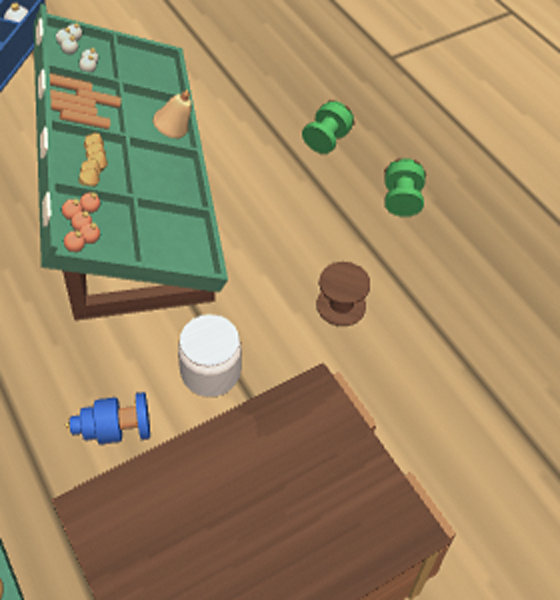

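View pics/t27.png

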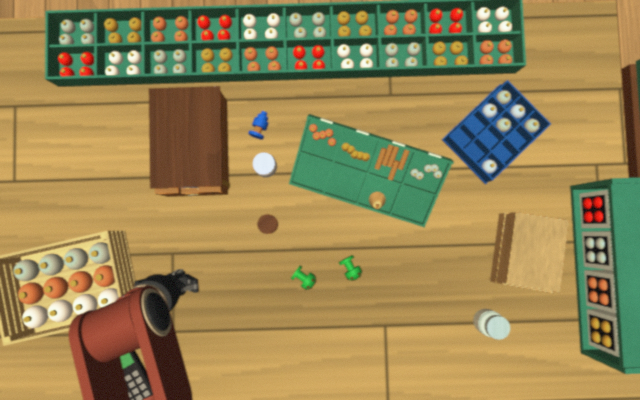

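View pics/w27.png

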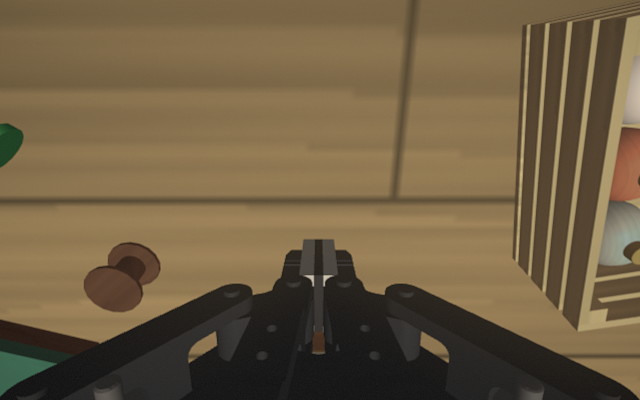

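Run:
```python
from h import *
a=load('top0.png');b=load('t27.png')
for n,(x0,y0,x1,y1) in dict(spool=(250,205,290,245),tin=(245,145,285,185),bell=(362,186,394,214)).items():
    A=a['color'][y0:y1,x0:x1].astype(np.float32).mean(2);B=b['color'][y0:y1,x0:x1].astype(np.float32).mean(2)
    print(n,cv2.phaseCorrelate(A,B))
cv2.imwrite('pics/t27c.png',cv2.resize(b['color'][170:210,140:240],None,fx=8,fy=8,interpolation=cv2.INTER_CUBIC))
```

```text
spool ((-0.28040982101609657, -0.08895363938618672), 1.0034225523471831)
tin ((0.1569851537096767, 0.03453375410754944), 0.9643214419484138)
bell ((0.017939066532383308, 0.1069396133235152), 1.001460752884547)
```

View pics/t27c.png

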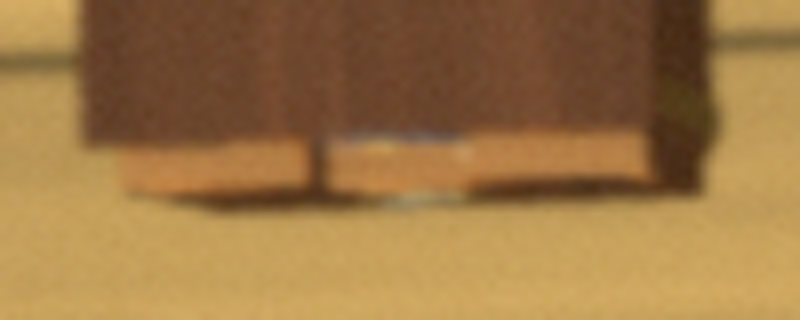

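Run:
```python
from h import *
b=load('t27.png')
for u,v in [(140+200/8,170+190/8),(140+600/8,170+180/8)]: print(onz(b,u,v,.087))
print(onz(b,140+85/8,170+145/8,.102))
print(np.abs(ctrl.get_obs()['dq']).max()); print(ctrl.finish_job())
```

```text
[0.62679813 0.28223634 0.087     ]
[0.62628228 0.16752595 0.087     ]
[0.63908259 0.30933236 0.102     ]
0.01575794976099421
the job is handed in; nothing more can be done
None
```

All three ornaments are packed and the drawer is closed; I handed the job in at about 35 s with the gripper clear of everything. I placed the fir tree in pocket 1, then the toadstool in pocket 2, then the drum in pocket 3. Each was set down upright until I felt 3–4 N of floor contact, then released.

**Ornaments:** before I closed the drawer, the wrist and scene pictures showed all three upright in their own pockets. During the slide the drum and toadstool still looked steady. Nothing inside could be checked once the drawer was closed.

**Drawer:** I pushed it in slowly, and the force peaked at about 9 N at the catch. It then dropped to almost zero as the catch pulled the drawer home, and rose to 8.5 N with no further movement. In the last top view the drawer's front face is at x≈0.6265 and the case front at x≈0.639. That is about 13 mm, matching the 14 mm thick front panel, so it is shut.

**Left in place:** the bell, spool and tin shifted by 0.3 pixels or less between the first and last top views, which is within measurement noise.

**Disagreements:** the wrist camera read about 2–4 mm lower along the tray slope than the top and scene cameras. The drum also sat 3.5 mm sideways from my first estimate, which I corrected before gripping it.

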